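# Replace the wear discs in a valve block and clamp its cover

### The job

Service the valve block: drop every worn brown disc into the red scrap tray and seat every new white disc flat in a pocket of its own in the block. When all the discs are done, lower the blue cover plate over the two brass pins until it rests flush, then turn the red cam knob clockwise until its clamp tongue lies over the plate and the sprung yellow-flagged follower drops into the cam's notch. Leave the other things on the bench alone.

Things in the scene. Friction and masses are not known exactly. Their poses are not given: they have to be found in the camera images.
- new0_c (a point): Centre (half-way up) of a new white wear disc with a blue dot, 44 mm across and 9 mm thick, 25 g. It lies flat on the bench; either face may be up. Some of new0..new2 may be absent (None).
- new1_c (a point): Centre (half-way up) of a new white wear disc with a blue dot, 44 mm across and 9 mm thick, 25 g. It lies flat on the bench; either face may be up. Some of new0..new2 may be absent (None).
- new2_c (a point): Centre (half-way up) of a new white wear disc with a blue dot, 44 mm across and 9 mm thick, 25 g. It lies flat on the bench; either face may be up. Some of new0..new2 may be absent (None).
- worn0_c (a point): Centre (half-way up) of a worn brown disc with a dark dot, 44 mm across and 9 mm thick, 25 g, at first lying in pocket0 of the block and standing 5 mm proud of the deck, so it can be gripped by its rim. Some of worn0..worn2 may be absent (None).
- worn1_c (a point): Centre (half-way up) of a worn brown disc with a dark dot, 44 mm across and 9 mm thick, 25 g, at first lying in pocket1 of the block and standing 5 mm proud of the deck, so it can be gripped by its rim. Some of worn0..worn2 may be absent (None).
- worn2_c (a point): Centre (half-way up) of a worn brown disc with a dark dot, 44 mm across and 9 mm thick, 25 g, at first lying in pocket2 of the block and standing 5 mm proud of the deck, so it can be gripped by its rim. Some of worn0..worn2 may be absent (None).
- pocket0 (a point): Centre of the floor of a round pocket, 48 mm across and 4 mm deep, in the deck of the fixed aluminium valve block. Axes: the block's own (z up). A seated disc stands 5 mm above the deck, one lying on the deck 9 mm.
- pocket1 (a point): Centre of the floor of a round pocket, 48 mm across and 4 mm deep, in the deck of the fixed aluminium valve block. The middle pocket; pocket0 and pocket2 lie 64 mm from it along the block's -y and +y. The block is 200 mm (x) by 250 mm (y), its deck 30 mm above the bench.
- pocket2 (a point): Centre of the floor of a round pocket, 48 mm across and 4 mm deep, in the deck of the fixed aluminium valve block. Beyond the outer pockets two shoulders for the cover plate, 28 mm wide and 7 mm above the deck, begin 93 mm from the middle of the row.
- seat (a point): On the valve block, 7 mm above the deck over pocket1: where the centre of the cover plate's underside (plate_foot) comes to rest on the shoulders; axes of the block. Two upright brass locating pins, 8 mm in diameter with tapered tips, stand on the shoulders 105 mm either side of this point along y and end 14 mm above it.
- plate_foot (a point): Centre of the underside of the blue cover plate, 70 mm (its x) by 234 mm (its y) and 8 mm thick, 0.45 kg, with two 11 mm holes on its y axis 105 mm either side of the centre. It fits either way round. It starts flat on the bench.
- plate_grip (a point): Grip point of the cover plate, 24 mm above plate_foot: the black upright rib in the middle of the plate, 14 mm thick (along the plate's y), 32 mm long (along its x), from 8 mm to 38 mm above the plate's underside. Grip it across its thickness, fingers closing along the plate's y.
- knob_grip (a point): On the axis of the red cam knob, half-way up its grip bar; 90 mm from pocket1 along the block's +x, 39 mm above the deck. Bar: 14 mm thick, 40 mm long, 28 mm high (14 mm either way of this point). This frame turns with the knob; the bar lies 2.5 rad anticlockwise from its x axis. Below the bar: the brass cam (27 mm radius) and the clamp tongue (see joint cam_knob).
- cam_knob (a joint): Angle of the knob, rad, clockwise from above; stays where left (0.07 N m friction). Starts at 0.2 to 1.0; the follower drops at 2.3 to 2.4, a stop is at 2.6; takes two grasps. At 2.5 the bar lies along the block's x and the steel tongue (68 mm long from the axis, 16 wide, 17 to 23 mm above the deck, red dot) points to the plate, 2 mm above it. At the start it points to the block's -y side.
- follower (a joint): Position of the sprung follower, m, along the block's x away from the knob. It rides on the cam: about 0 to 0.002 at the start, rising to about 0.004 just before the notch, then dropping to -0.003 in it. Its yellow flag is on the knob's far (+x) side, its top 33 mm above the deck, some 45 mm from the knob axis. Not to be pushed by hand.
- tray_in (a point): Centre of the inner floor (4 mm above the bench) of the red scrap tray: inside 162 mm (its x) by 122 mm (its y), walls 35 mm high above the bench. Fixed.
- cleaner: Bystander: green bottle, 60 mm across, 120 mm tall, behind the block. Origin under its centre.
- grease: Bystander: jar with a yellow cap, 70 mm across, 70 mm tall, behind the block.
- sleeve: Bystander: steel sleeve, 60 mm across, 50 mm tall, at the near right.
- flange: Bystander: dark steel flange, 80 mm across, 40 mm tall, at the far left.
- wrench: Bystander: wrench lying at the far right.
- brush: Bystander: brush lying behind the block.
- driver: Bystander: screwdriver lying at the left.
Things that resemble listed ones, but are neither listed nor needed, are in the scene too. Leave any purple or turquoise look-alike of the part that bears new0_c alone.

How it is judged (in metres and radians):
On the way, in this order (a step that is already met when the one before it is completed fails the run):
1. all worn discs in the scrap tray, all new discs flat in pockets, and the cover plate flush on its shoulders over both pins (((horizontal distance between new0_c and pocket0 below 0.0035 m and z of new0_c in the frame of pocket0 below 0.0057 m and (angle between new0_c's own z axis and vertical below 0.05 rad or angle between new0_c's own z axis and vertical above 3.0916 rad)) or (horizontal distance between new0_c and pocket1 below 0.0035 m and z of new0_c in the frame of pocket1 below 0.0057 m and (angle between new0_c's own z axis and vertical below 0.05 rad or angle between new0_c's own z axis and vertical above 3.0916 rad)) or (horizontal distance between new0_c and pocket2 below 0.0035 m and z of new0_c in the frame of pocket2 below 0.0057 m and (angle between new0_c's own z axis and vertical below 0.05 rad or angle between new0_c's own z axis and vertical above 3.0916 rad))) and ((horizontal distance between new1_c and pocket0 below 0.0035 m and z of new1_c in the frame of pocket0 below 0.0057 m and (angle between new1_c's own z axis and vertical below 0.05 rad or angle between new1_c's own z axis and vertical above 3.0916 rad)) or (horizontal distance between new1_c and pocket1 below 0.0035 m and z of new1_c in the frame of pocket1 below 0.0057 m and (angle between new1_c's own z axis and vertical below 0.05 rad or angle between new1_c's own z axis and vertical above 3.0916 rad)) or (horizontal distance between new1_c and pocket2 below 0.0035 m and z of new1_c in the frame of pocket2 below 0.0057 m and (angle between new1_c's own z axis and vertical below 0.05 rad or angle between new1_c's own z axis and vertical above 3.0916 rad))) and ((horizontal distance between new2_c and pocket0 below 0.0035 m and z of new2_c in the frame of pocket0 below 0.0057 m and (angle between new2_c's own z axis and vertical below 0.05 rad or angle between new2_c's own z axis and vertical above 3.0916 rad)) or (horizontal distance between new2_c and pocket1 below 0.0035 m and z of new2_c in the frame of pocket1 below 0.0057 m and (angle between new2_c's own z axis and vertical below 0.05 rad or angle between new2_c's own z axis and vertical above 3.0916 rad)) or (horizontal distance between new2_c and pocket2 below 0.0035 m and z of new2_c in the frame of pocket2 below 0.0057 m and (angle between new2_c's own z axis and vertical below 0.05 rad or angle between new2_c's own z axis and vertical above 3.0916 rad))) and x of worn0_c in the frame of tray_in between -0.081 and 0.081 m and y of worn0_c in the frame of tray_in between -0.061 and 0.061 m and z of each of worn0_c, worn1_c, worn2_c in the frame of tray_in below 0.032 m and x of worn1_c in the frame of tray_in between -0.081 and 0.081 m and y of worn1_c in the frame of tray_in between -0.061 and 0.061 m and x of worn2_c in the frame of tray_in between -0.081 and 0.081 m and y of worn2_c in the frame of tray_in between -0.061 and 0.061 m and horizontal distance between plate_foot and seat below 0.004 m and z of plate_foot in the frame of seat below 0.0018 m and angle between plate_foot's own z axis and vertical below 0.03 rad and angle between the y axis of plate_foot and the y axis of seat, either way round below 0.05 rad), for 0.2 s.
2. cam knob turned until the follower has dropped into the notch, with the plate flush (horizontal distance between plate_foot and seat below 0.004 m and z of plate_foot in the frame of seat below 0.0018 m and angle between plate_foot's own z axis and vertical below 0.03 rad and angle between the y axis of plate_foot and the y axis of seat, either way round below 0.05 rad and value of joint follower below -0.0015 m and value of joint cam_knob above 2.3 rad), for 0.2 s.
At the end, for the whole second after the job is handed in: Worn discs all inside the tray; new discs all flat on pocket floors (within 3.5 mm of centre, 1.2 mm of height, 0.05 rad of level); plate flush (4 mm sideways, 1.8 mm height, 0.03 rad level, 0.05 rad yaw); follower in the notch (below -1.5 mm, knob past 2.3 rad); all at rest (all of step 2 and ((horizontal distance between new0_c and pocket0 below 0.0035 m and z of new0_c in the frame of pocket0 below 0.0057 m and (angle between new0_c's own z axis and vertical below 0.05 rad or angle between new0_c's own z axis and vertical above 3.0916 rad)) or (horizontal distance between new0_c and pocket1 below 0.0035 m and z of new0_c in the frame of pocket1 below 0.0057 m and (angle between new0_c's own z axis and vertical below 0.05 rad or angle between new0_c's own z axis and vertical above 3.0916 rad)) or (horizontal distance between new0_c and pocket2 below 0.0035 m and z of new0_c in the frame of pocket2 below 0.0057 m and (angle between new0_c's own z axis and vertical below 0.05 rad or angle between new0_c's own z axis and vertical above 3.0916 rad))) and ((horizontal distance between new1_c and pocket0 below 0.0035 m and z of new1_c in the frame of pocket0 below 0.0057 m and (angle between new1_c's own z axis and vertical below 0.05 rad or angle between new1_c's own z axis and vertical above 3.0916 rad)) or (horizontal distance between new1_c and pocket1 below 0.0035 m and z of new1_c in the frame of pocket1 below 0.0057 m and (angle between new1_c's own z axis and vertical below 0.05 rad or angle between new1_c's own z axis and vertical above 3.0916 rad)) or (horizontal distance between new1_c and pocket2 below 0.0035 m and z of new1_c in the frame of pocket2 below 0.0057 m and (angle between new1_c's own z axis and vertical below 0.05 rad or angle between new1_c's own z axis and vertical above 3.0916 rad))) and ((horizontal distance between new2_c and pocket0 below 0.0035 m and z of new2_c in the frame of pocket0 below 0.0057 m and (angle between new2_c's own z axis and vertical below 0.05 rad or angle between new2_c's own z axis and vertical above 3.0916 rad)) or (horizontal distance between new2_c and pocket1 below 0.0035 m and z of new2_c in the frame of pocket1 below 0.0057 m and (angle between new2_c's own z axis and vertical below 0.05 rad or angle between new2_c's own z axis and vertical above 3.0916 rad)) or (horizontal distance between new2_c and pocket2 below 0.0035 m and z of new2_c in the frame of pocket2 below 0.0057 m and (angle between new2_c's own z axis and vertical below 0.05 rad or angle between new2_c's own z axis and vertical above 3.0916 rad))) and x of worn0_c in the frame of tray_in between -0.081 and 0.081 m and y of worn0_c in the frame of tray_in between -0.061 and 0.061 m and z of each of worn0_c, worn1_c, worn2_c in the frame of tray_in below 0.032 m and x of worn1_c in the frame of tray_in between -0.081 and 0.081 m and y of worn1_c in the frame of tray_in between -0.061 and 0.061 m and x of worn2_c in the frame of tray_in between -0.081 and 0.081 m and y of worn2_c in the frame of tray_in between -0.061 and 0.061 m and linear speed of each of plate, new0, new1, new2, worn0, worn1, worn2 below 0.02 m/s); the robot touches nothing.
It fails at once if a bystander is pushed more than 50 mm or knocked over (distance of any of cleaner, grease, sleeve, flange, wrench, brush, driver from where it was at the start of the episode above 0.05 m or angle between any of cleaner, grease, sleeve, flange's own z axis and vertical above 0.7 rad).
Of new0, new1, new2 only 2 to 3 are there at a start; the rules pass over those that are not, and their reading is None.
Of worn0, worn1, worn2 only 2 to 3 are there at a start; the rules pass over those that are not, and their reading is None.
At some moment in a run one of new0, new1, new2 may be knocked a few centimetres aside while the robot is not near it.
Once in a run the grip may slacken for a moment while it holds something.
It also fails if it takes over 210 s, if anything falls off the work surface, if the arm or the gripper's body presses on something with over 40 N, if the wrist force passes 120 N, or if a joint passes its speed limit or range.

### The arm

A 7-joint arm with a two-finger parallel gripper is mounted at the origin on the work surface. World frame = base frame: x ahead of the robot, y to its left, z up, the work surface at z = 0. Lengths are in mm, angles in degrees, forces in N, time in s.
With the tool pointing down it reaches from about 425 to 925 mm from the base axis. Payload 6.8 kg.
Tool frame: the origin (TCP) lies on the centre line of the jaws, within the pads' length; the fingertips stand 11 mm ahead of it and the grasp point (between the pads) lies 8 mm behind it; z points along the fingers, y is the line along which they close (so a half turn about z gives the same grasp; the last joint's range is limited). The gripper opens to 85 mm and grips with 20 to 120 N. Pads are 22 mm wide; open, the fingers measure 114 mm over their backs; the gripper's body (76 mm by 85 mm) begins 54 mm behind the grasp point. The pads swing forward as they close: fully open they stand 13 mm farther back than shut.
Start: joints at [66.171, 27.33, 1.283, 89.118, -0.659, 63.558, -4.761], TCP at [204.509, -643.291, 242.308] pointing down, gripper open.
Joint ranges: [-169.35, 169.35], [-19.33, 120.38], [-80.79, 83.38], [13.8, 139.57], [-78.32, 258.32], [9.67, 109.79], [-169.56, 169.56]. Speed limits (degrees/s): [136.94, 136.94, 180, 180, 180, 180, 180].

### API

Orientations are given as [roll, pitch, yaw] about the fixed x, y, z axes, in that order (R = Rz(yaw) Ry(pitch) Rx(roll)).
In Python, from rig import state, read_camera, get_calibration, job_done gives the robot as it stands. The module is installed in compiled form; this text tells all that it offers.
- The arm moves only by the tool move_arm, never from a script. Its argument "rows" is a list of rows, each a list of 4 numbers: the shift along the tool's x, y, z in cm, then the turn about the tool's z in degrees. A call has 1 to 10 rows; each row shifts and turns the commanded pose from where the row before left it, along the tool's axes as they then stand; what a row does not reach is not made up. A row lasts 1/12 s, in which the tool goes at most 41.7 mm and 7.16 degrees, less where a joint would pass 70% of its speed; a pose out of reach is approached as far as the arm can. A call is refused whole if a number of a shift passes 4.17 or a number of a turn 7.16, either way. A call with a gripper value outside its range is refused whole. "fingers" is the opening, from 0 (shut) to 1 (fully open), set as the call begins (left out, the last holds). The fingers move at their own pace and stop on an object; "squeeze" is the grip in N (left out, the last holds). Time passes only in rows, so rows that do not move let the fingers close. It gives the time, the measured TCP pose, the force, the opening and the grip force at its end, in the units of the state.
- state(): the state, without advancing time (a new reading comes with each control period).
- read_camera(name): name is "scene" or "top" or "wrist"; returns the picture (400x640x3 uint8, red, green, blue); there is no depth.
- get_calibration(name): a dict with "intrinsics" (3x3 intrinsics, pixels), "dist" ([k1, k2, p1, p2, k3] as OpenCV has them; the pictures are not rectified), "pose" (4x4, takes a point from camera to world coordinates); the wrist camera has in their place "mount" (4x4, takes a point from camera to tool coordinates, whose origin is the TCP and whose axes are the flange's). Camera axes: x right, y up, looking along -z (the intrinsics and any distortion apply to the point x, -y, -z); pixel columns grow to the right and rows downward; lengths in mm; the calibration is good to about 2 mm. A picture is of the moment at which its call begins: read the wrist's pose just before it. get_calibration takes no time and is no camera call.
- job_done(): hands the job in; it is judged then, once.
The state is a dict: "time": time; "joints": joint angles; "joint_vel": joint speeds; "joint_torque": joint torques, N m; "ee_pos": TCP position; "tool_rot": TCP orientation; "contact_force": force on the tool from outside, world axes, zero at the start; "moment": the same for the moment, N m; "gripper_width": opening from 0.0 (shut) to 1.0 (fully open); "grip_force": force on a finger pad.
Only numpy, scipy, OpenCV 4.12 (cv2) and the standard library are available. Lean on these libraries where they do the work, as an engineer would, in place of code of your own. Each camera call takes 0.05 s, during which the arm holds its last target. There are 200 camera calls.

## Working session

There is one attempt and no reset: what is moved stays moved. The work goes in short steps, Python scripts to look and compute and a tool call to move; the robot and the scene stay as the last step left them, time stands still between calls to the robot, and variables do not carry over. Pictures are saved under pics/ and viewed, at most 14 in all, crops included, and the job is handed in when it is done.

Besides the shell and the picture viewer there is one more tool, called after ">>>" by a JSON object that holds its "method" and its "body", one argument or row to a line. move_arm: Moves the arm, as the interface text tells. Its arguments: {"type":"object","properties":{"rows":{"type":"array"},"fingers":{"type":"number"},"squeeze":{"type":"number"}},"required":["rows"]}

```bash
mkdir -p pics; ls
cat > h.py <<'E'
import numpy as np,cv2
from rig import state,read_camera,get_calibration
from scipy.spatial.transform import Rotation as R
def save(n,im): cv2.imwrite('pics/'+n+'.png',im[:,:,::-1])
def campose(name):
    c=get_calibration(name)
    if name!='wrist': return c,np.array(c['pose'])
    s=state(); T=np.eye(4); T[:3,:3]=R.from_euler('xyz',s['tool_rot'],degrees=True).as_matrix(); T[:3,3]=s['ee_pos']
    return c,T@np.array(c['mount'])
def px2w(c,T,uv,z):
    uv=np.array(uv,float).reshape(-1,1,2)
    n=cv2.undistortPoints(uv,np.array(c['intrinsics']),np.array(c['dist'])).reshape(-1,2)
    d=np.c_[n[:,0],-n[:,1],-np.ones(len(n))]@T[:3,:3].T; o=T[:3,3]
    return o+d*((z-o[2])/d[:,2])[:,None]
def w2px(c,T,P):
    p=(np.array(P,float).reshape(-1,3)-T[:3,3])@T[:3,:3]
    p=p*[1,-1,-1]
    return cv2.projectPoints(p,np.zeros(3),np.zeros(3),np.array(c['intrinsics']),np.array(c['dist']))[0].reshape(-1,2)
E
python3 - <<'E'
from h import *
print(state())
for n in ['scene','top']:
    save(n+'0',read_camera(n)); c=get_calibration(n); print(n,c)
print(get_calibration('wrist'))
E
```

```text
pics
{'time': 0.0, 'joints': array([66.17054374, 27.37573684,  1.27911992, 89.17777621, -0.65860943,
       63.55786305, -4.75891682]), 'joint_vel': array([ 0.07531723,  0.00935995, -0.0364791 ,  0.00379199,  0.07337152,
       -0.08307135,  0.02077668]), 'joint_torque': array([ 3.35877839e-04, -5.96450329e+01,  1.60794508e+00, -2.81191635e+01,
        1.24578891e-02,  9.35326709e-03,  2.81398917e-05]), 'ee_pos': array([ 204.3242569 , -642.73625507,  241.33004058]), 'tool_rot': array([-1.79896234e+02,  7.59352321e-03,  1.76402805e+01]), 'contact_force': array([-0.88536866,  0.52033032,  0.65840943]), 'moment': array([-0.00728961,  0.00356777, -0.01542631]), 'grip_force': 0.0, 'gripper_width': 1.0034174043455573}
scene {'intrinsics': array([[448.92941512,   0.        , 314.26144696],
       [  0.        , 448.92941512, 204.99467738],
       [  0.        ,   0.        ,   1.        ]]), 'dist': array([-0.09383833,  0.        ,  0.        ,  0.        ,  0.        ]), 'pose': array([[ 2.20850488e-01, -5.85263882e-01,  7.80186677e-01,
         1.64898688e+03],
       [ 9.75306162e-01,  1
[... 733 characters left out ...]
.39900042e+03],
       [ 0.00000000e+00,  0.00000000e+00,  0.00000000e+00,
         1.00000000e+00]])}
{'intrinsics': array([[359.37317101,   0.        , 317.09706613],
       [  0.        , 359.37317101, 194.6424222 ],
       [  0.        ,   0.        ,   1.        ]]), 'dist': array([0.00444865, 0.        , 0.        , 0.        , 0.        ]), 'mount': array([[ 4.93053388e-04,  9.44267197e-01,  3.29179614e-01,
         8.42769587e+01],
       [ 9.99999831e-01, -3.64518924e-04, -4.52184876e-04,
        -9.10547993e-01],
       [-3.06991146e-04,  3.29179782e-01, -9.44267217e-01,
        -1.30941408e+02],
       [ 0.00000000e+00,  0.00000000e+00,  0.00000000e+00,
         1.00000000e+00]])}
```

View pics/top0.png

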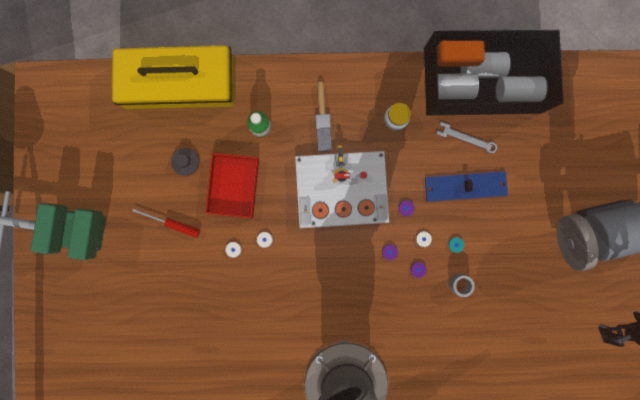

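View pics/scene0.png

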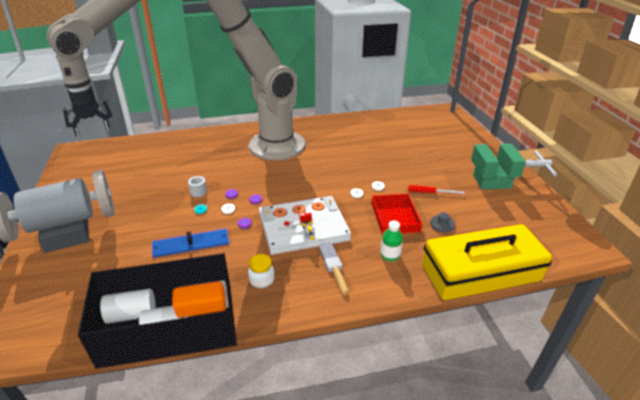

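The top view (640×400) shows:
- Worn discs at (320,210), (344,209) and (366,208).
- White discs at (233,250), (264,240) and (424,239).
- The plate at (467,186), the tray at (233,185) and the knob at (343,175).
- Purple and turquoise decoys on the right.

I'll measure these next.

```bash
cat > meas.py <<'E'
from h import *
def blobs(im,what,amin=40):
    h=cv2.cvtColor(im,cv2.COLOR_RGB2HSV).astype(int); H,S,V=h[...,0],h[...,1],h[...,2]
    m={'white':(S<50)&(V>165),'brown':(H<13)&(S>90)&(V>70),'blue':(H>105)&(H<125)&(S>120)&(V>60),'red':((H<4)|(H>175))&(S>190)&(V>80)}[what].astype(np.uint8)
    out=[]
    for c in cv2.findContours(m,cv2.RETR_EXTERNAL,cv2.CHAIN_APPROX_NONE)[0]:
        a=cv2.contourArea(c)
        if a>=amin: 
            h_=cv2.convexHull(c);mo=cv2.moments(h_); out.append((mo['m10']/mo['m00'],mo['m01']/mo['m00'],a,cv2.minAreaRect(c)))
    return out
E
python3 - <<'E'
from meas import *
im=read_camera('top');c,T=campose('top')
save('topc',cv2.resize(im[130:290,200:520],None,fx=2.5,fy=2.5,interpolation=cv2.INTER_CUBIC))
for w,z,lo,hi in [('white',9,60,400),('blue',8,300,3000),('red',35,100,4000),('brown',35,60,400)]:
    for u,v,a,r in blobs(im,w,lo):
        if a<hi and 130<v<290 and 190<u<520: print(w,round(u,1),round(v,1),a,np.round(px2w(c,T,(u,v),z)[0],1),np.round(px2w(c,T,cv2.boxPoints(r),z)[:,:2],0).tolist())
E
```

```text
white 232.8 249.3 159.5 [387.6 308.2   9. ] [[409.0, 327.0], [408.0, 287.0], [366.0, 288.0], [366.0, 328.0]]
white 423.7 238.8 155.5 [ 405. -233.    9.] [[425.0, -214.0], [424.0, -254.0], [384.0, -253.0], [385.0, -213.0]]
white 264.0 239.3 163.0 [413.9 219.5   9. ] [[435.0, 239.0], [434.0, 199.0], [392.0, 200.0], [393.0, 240.0]]
white 354.1 157.8 104.5 [639.8 -40.7   9. ] [[654.0, -24.0], [653.0, -61.0], [625.0, -60.0], [625.0, -23.0]]
blue 465.9 186.0 1712.5 [ 552.8 -359.1    8. ] [[579.0, -243.0], [592.0, -473.0], [526.0, -476.0], [514.0, -246.0]]
red 231.9 185.1 2570.0 [567.4 303.6  35. ] [[494.0, 379.0], [660.0, 358.0], [643.0, 229.0], [477.0, 250.0]]
```

View pics/topc.png

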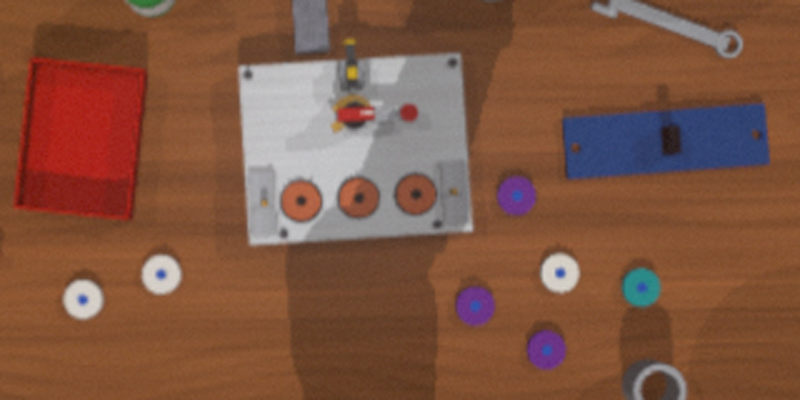

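```bash
cat >> h.py <<'E'
def go(x,y,z,yaw):
    s=state(); e=R.from_euler('xyz',s['tool_rot'],degrees=True)
    p=np.array(s['ee_pos']); dyaw=(yaw-s['tool_rot'][2]+180)%360-180
    Rt=R.from_euler('xyz',[180,0,yaw],degrees=True).as_matrix()
    d=Rt.T@(np.array([x,y,z])-p)/10
    print('turn(tool z) %.1f then shift cm in target axes'%(-dyaw),np.round(d,2),'z',round(p[2],1),'F',np.round(s['contact_force'],1),'w',round(s['gripper_width'],3))
E
python3 - <<'E'
from meas import *
im=read_camera('top');c,T=campose('top')
h=cv2.cvtColor(im,cv2.COLOR_RGB2HSV).astype(int)
for y,x in [(210,317),(205,344),(209,363),(195,310)]: print(h[y,x])
m=((h[...,0]<10)&(h[...,1]>80)&(h[...,2]>60)).astype(np.uint8)
m[:196]=0;m[222:]=0;m[:,:310]=0;m[:,378:]=0
P=[]
n,l,st,ce=cv2.connectedComponentsWithStats(m)
for i in range(1,n):
    if st[i,4]>40: p=px2w(c,T,ce[i],35)[0];P.append(p);print(st[i],ce[i],p)
# pins: top z ~ 51 ; print brass candidates
for uv in [(305.5,208.7),(381.4,206.3)]: print(px2w(c,T,uv,49))
go(505,0,150,90)
E
```

```text
[  9 156 176]
[  8 149 137]
[  9 150 138]
[  0   1 201]
[336 201  15  16 193] [342.99481865 208.57512953] [495.34147864  -4.19548463  35.        ]
[359 200  15  16 189] [365.94708995 207.27513228] [497.56153887 -68.20814917  35.        ]
[313 202  16  16 195] [320.04102564 209.89230769] [493.07253094  59.71282159  35.        ]
[[496.92342121  99.77767037  49.        ]]
[[ 498.97151959 -109.48809474   49.        ]]
turn(tool z) -72.4 then shift cm in target axes [64.3  30.06  9.17] z 241.7 F [ 0.1 -0.2 -0.3] w 0.999
```

>>> {"method": "move_arm", "body": {
  "rows": [
    [0,0,0,-7.1],
    [0,0,0,-7.1],
    [0,0,0,-7.1],
    [0,0,0,-7.1],
    [0,0,0,-7.1],
    [0,0,0,-7.1],
    [0,0,0,-7.1],
    [0,0,0,-7.1],
    [0,0,0,-7.1],
    [0,0,0,-7.1]
  ]
}}

```text
time: 1.03
ee_pos: [204.4, -643.2, 242.0]
tool_rot: [-180.0, -0.0, 89.0]
contact_force: [0.9, -0.1, 0.2]
gripper_width: 1.005
grip_force: 0.0
```

>>> {"method": "move_arm", "body": {
  "rows": [
    [3.2,1.4,0,-3.4],
    [3.2,1.4,0.5,0],
    [3.2,1.4,0.5,0],
    [3.2,1.4,0.5,0],
    [3.2,1.4,0.5,0],
    [3.2,1.4,0.5,0],
    [3.2,1.4,0.5,0],
    [3.2,1.4,0.5,0],
    [3.2,1.4,0.5,0],
    [3.2,1.4,0.5,0]
  ]
}}

```text
time: 1.87
ee_pos: [335.2, -317.8, 197.2]
tool_rot: [180.0, 0.0, 92.0]
contact_force: [1.0, -0.0, -0.3]
gripper_width: 0.996
grip_force: 0.0
```

>>> {"method": "move_arm", "body": {
  "rows": [
    [3.2,1.4,0.5,0],
    [3.2,1.4,0.5,0],
    [3.2,1.4,0.5,0],
    [3.2,1.4,0.5,0],
    [3.2,1.4,0.5,0],
    [3.2,1.4,0.5,0],
    [3.2,1.4,0.5,0],
    [3.2,1.4,0.5,0],
    [0,0,0,0],
    [0,0,0,0]
  ]
}}

```text
time: 2.7
ee_pos: [438.2, -57.5, 157.2]
tool_rot: [-180.0, -0.0, 92.3]
contact_force: [-0.2, -0.9, 0.7]
gripper_width: 1.0
grip_force: 0.0
```

Run:
```python
from meas import *
c,T=campose('wrist'); im=read_camera('wrist'); save('w1',im)
go(495.3,-4.2,100,92)
go(497.6,-68.2,100,92)
print(state()['ee_pos'],state()['tool_rot'])
for P in ([495.3,-4.2,35],[497.6,-68.2,35],[493.1,59.7,35]): print(w2px(c,T,P))
```

```text
turn(tool z) 0.1 then shift cm in target axes [5.3  5.95 5.71] z 157.1 F [-0.2  0.   0. ] w 1.004
turn(tool z) 0.1 then shift cm in target axes [-1.11  5.96  5.71] z 157.1 F [-0.2  0.   0. ] w 1.004
[437.66891055 -59.21997102 157.13765291] [-1.79963747e+02  1.88675214e-04  9.21329080e+01]
[[403.34734814 122.19784608]]
[[396.24476271 207.94046675]]
[[411.95221062  20.78029794]]
```

View pics/w1.png

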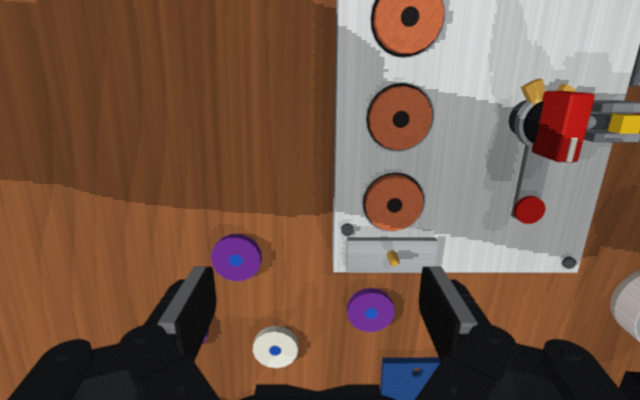

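The wrist view shows worn discs at (408,18), (400,118) and (394,203), a shoulder pin at (393,258), and the knob bar at (565,125).

```bash
cat >> meas.py <<'E'
def disc(im,c,T,kind,z,guess=None,rmax=60):
    """world centres of discs of a colour (fit on the top-face hull)"""
    h=cv2.cvtColor(im,cv2.COLOR_RGB2HSV).astype(int); H,S,V=h[...,0],h[...,1],h[...,2]
    m={'white':(S<45)&(V>150),'brown':(H<14)&(S>110)&(V>70)}[kind].astype(np.uint8)*255
    m=cv2.morphologyEx(m,cv2.MORPH_OPEN,np.ones((3,3),np.uint8))
    res=[]
    for k in cv2.findContours(m,cv2.RETR_EXTERNAL,cv2.CHAIN_APPROX_NONE)[0]:
        if cv2.contourArea(k)<300: continue
        p=px2w(c,T,cv2.convexHull(k).reshape(-1,2),z)[:,:2].astype(np.float32)
        mo=cv2.moments(p.reshape(-1,1,2)); ce=np.array([mo['m10'],mo['m01']])/mo['m00']; 
        r=np.sqrt(abs(mo['m00'])/np.pi)
        if 17<r<28 and (guess is None or np.hypot(*(ce-guess))<rmax): res.append((np.round(ce,1).tolist(),round(float(r),1)))
    return res
E
python3 - <<'E'
from meas import *
c,T=campose('wrist'); im=read_camera('wrist')
print(disc(im,c,T,'brown',35),disc(im,c,T,'white',9))
E
```

```text
[([494.9, -64.4], 21.9), ([607.8, -0.0], 20.9), ([492.5, -1.6], 21.6), ([490.5, 56.5], 18.5)] [([403.2, -228.7], 21.4)]
```

```bash
python3 -c "
from h import *
go(496,-66,80,92)"
```

```text
turn(tool z) 0.0 then shift cm in target axes [-0.78  5.84  7.72] z 157.2 F [-0.6 -0.  -0.2] w 0.995
```

>>> {"method": "move_arm", "body": {
  "rows": [
    [-0.2,1.5,1.9,0],
    [-0.2,1.5,1.9,0],
    [-0.2,1.5,1.9,0],
    [-0.2,1.35,1.9,0],
    [0,0,0,0],
    [0,0,0,0]
  ],
  "fingers": 0.75,
  "squeeze": 30
}}

```text
time: 3.3
ee_pos: [495.6, -66.9, 80.6]
tool_rot: [-179.9, -0.0, 91.9]
contact_force: [0.4, 0.6, 0.9]
gripper_width: 0.749
grip_force: 0.0
```

Run:
```python
from meas import *
c,T=campose('wrist'); im=read_camera('wrist'); save('w2',im)
print(disc(im,c,T,'brown',35)); go(496,-66,50,92)
```

```text
[([495.9, -64.1], 21.9), ([606.6, -1.4], 22.9), ([493.3, -1.7], 21.5)]
turn(tool z) -0.1 then shift cm in target axes [0.06 0.03 3.14] z 81.4 F [-0.1  1.3  0.3] w 0.747
```

View pics/w2.png

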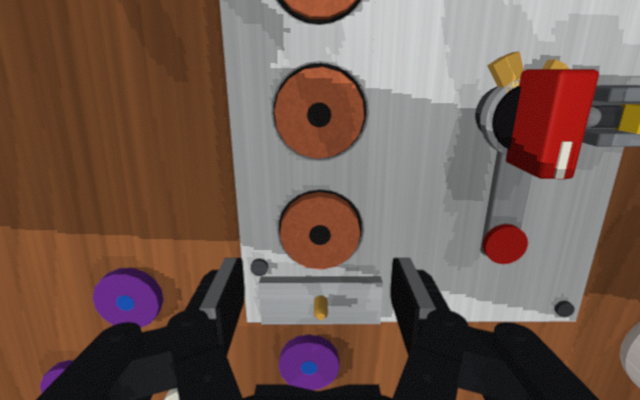

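>>> {"method": "move_arm", "body": {
  "rows": [
    [0.1,0,1.2,0],
    [0,0,1.2,0],
    [0,0,0.9,0],
    [0,0,0.4,0],
    [0,0,0,0]
  ]
}}

```text
time: 3.77
ee_pos: [495.4, -64.4, 43.2]
tool_rot: [-179.9, -0.0, 92.1]
contact_force: [0.1, -0.4, -0.1]
gripper_width: 0.752
grip_force: 0.0
```

>>> {"method": "move_arm", "body": {
  "rows": [
    [0,0,0,0],
    [0,0,0,0],
    [0,0,0,0],
    [0,0,0,0],
    [0,0,0,0],
    [0,0,0,0],
    [0,0,0,0],
    [0,0,0,0]
  ],
  "fingers": 0.3
}}

```text
time: 4.43
ee_pos: [497.5, -64.3, 45.9]
tool_rot: [179.9, 0.0, 92.0]
contact_force: [-3.4, 0.5, 12.4]
gripper_width: 0.305
grip_force: 6.4
```

>>> {"method": "move_arm", "body": {
  "rows": [
    [0,0,-0.4,0],
    [0,0,0,0],
    [0,0,0,0],
    [0,0,0,0],
    [0,0,0,0],
    [0,0,0,0]
  ],
  "fingers": 0.7
}}

```text
time: 4.93
ee_pos: [496.4, -64.5, 48.1]
tool_rot: [-180.0, -0.0, 92.0]
contact_force: [0.0, -0.1, 0.1]
gripper_width: 0.704
grip_force: 0.0
```

>>> {"method": "move_arm", "body": {
  "rows": [
    [0,0,0.4,0],
    [0,0,0.3,0],
    [0,0,0,0],
    [0,0,0,0]
  ],
  "fingers": 0.62
}}

```text
time: 5.27
ee_pos: [496.2, -64.4, 40.9]
tool_rot: [-180.0, -0.0, 92.0]
contact_force: [0.3, -0.1, -0.7]
gripper_width: 0.62
grip_force: 0.0
```

>>> {"method": "move_arm", "body": {
  "rows": [
    [0,0,0,0],
    [0,0,0,0],
    [0,0,0,0],
    [0,0,0,0],
    [0,0,0,0]
  ],
  "fingers": 0.3
}}

```text
time: 5.68
ee_pos: [496.5, -64.4, 41.5]
tool_rot: [-180.0, 0.0, 92.0]
contact_force: [-1.5, 0.4, 4.5]
gripper_width: 0.482
grip_force: 30.1
```

>>> {"method": "move_arm", "body": {
  "rows": [
    [0,0,-0.5,0],
    [0,0,-1.5,0],
    [0,0,-2,0],
    [0,0,-2,0],
    [0,0,0,0]
  ],
  "squeeze": 50
}}

```text
time: 6.1
ee_pos: [498.9, -64.4, 104.6]
tool_rot: [179.7, 0.0, 92.0]
contact_force: [0.1, -0.2, -0.0]
gripper_width: 0.469
grip_force: 50.4
```

Run:
```python
from meas import *
c,T=campose('wrist'); im=read_camera('wrist'); save('w3',im)
s=state(); print(s['gripper_width'],s['grip_force'],s['ee_pos'])
print('z35',disc(im,c,T,'brown',35),'inhand',disc(im,c,T,'brown',s['ee_pos'][2]-3))
```

```text
0.46907803412313953 50.366148948669434 [498.10613441 -64.63014056 103.04354555]
z35 [([602.7, -1.3], 21.3), ([493.4, -1.6], 21.6)] inhand []
```

View pics/w3.png

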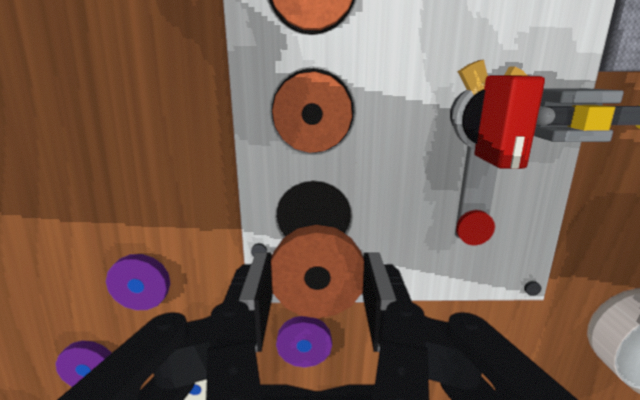

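The disc is held, with its dot at (317,278). The emptied pocket shows as black at (313,213).

```bash
cat >> meas.py <<'E'
def dark(im,c,T,z,guess,rad=30):
    """centre of dark pocket at deck height z near world guess"""
    g=cv2.cvtColor(im,cv2.COLOR_RGB2GRAY); m=(g<40).astype(np.uint8)
    res=[]
    for k in cv2.findContours(m,cv2.RETR_EXTERNAL,cv2.CHAIN_APPROX_NONE)[0]:
        if cv2.contourArea(k)<30: continue
        p=px2w(c,T,cv2.convexHull(k).reshape(-1,2),z)[:,:2].astype(np.float32)
        (x,y),r=cv2.minEnclosingCircle(p); mo=cv2.moments(p.reshape(-1,1,2))
        if abs(mo['m00'])<1: continue
        ce=np.array([mo['m10'],mo['m01']])/mo['m00']
        if np.hypot(*(ce-guess))<rad: res.append((np.round(ce,1).tolist(),round(r,1),round(float(np.sqrt(abs(mo['m00'])/np.pi)),1)))
    return res
E
python3 - <<'E'
from meas import *
c,T=campose('wrist'); im=read_camera('wrist'); s=state()
print('pocket',dark(im,c,T,30,[496,-66]))
e=np.array(s['ee_pos']); print(e,'dot in hand',dark(im,c,T,e[2]-6.5,e[:2],20))
go(588,269,130,92)
E
```

```text
pocket [([496.0, -61.0], 22.5, 20.2)]
[497.06569686 -64.7092493  101.84306783] dot in hand [([497.4, -66.5], 5.6, 5.5)]
turn(tool z) 0.0 then shift cm in target axes [33.03 10.25 -2.82] z 101.8 F [-0.6 -0.1 -1.6] w 0.469
```

>>> {"method": "move_arm", "body": {
  "rows": [
    [0,0,-2.5,0],
    [3.3,1,-0.3,0],
    [3.3,1,0,0],
    [3.3,1,0,0],
    [3.3,1,0,0],
    [3.3,1,0,0],
    [3.3,1,0,0],
    [3.3,1,0,0],
    [3.3,1,0,0],
    [3.3,1,0,0]
  ]
}}

```text
time: 7.03
ee_pos: [575.5, 236.7, 127.6]
tool_rot: [-179.9, 0.1, 92.0]
contact_force: [0.4, -0.4, -0.7]
gripper_width: 0.469
grip_force: 50.5
```

>>> {"method": "move_arm", "body": {
  "rows": [
    [3.3,1.1,0,0],
    [0,0,2.5,0],
    [0,0,3,0],
    [0,0,3,0],
    [0,0,0.5,0],
    [0,0,0,0],
    [0,0,0,0]
  ]
}}

```text
time: 7.62
ee_pos: [585.2, 268.7, 38.8]
tool_rot: [-179.9, 0.1, 92.1]
contact_force: [-0.5, 0.3, 0.9]
gripper_width: 0.471
grip_force: 50.5
```

>>> {"method": "move_arm", "body": {
  "rows": [
    [0,0,0,0],
    [0,0,0,0],
    [0,0,0,0],
    [0,0,-3,0],
    [0,0,-3,0],
    [0,0,-2,0]
  ],
  "fingers": 0.66
}}

```text
time: 8.12
ee_pos: [586.6, 269.3, 122.5]
tool_rot: [179.8, -0.1, 92.0]
contact_force: [1.5, 0.9, 0.5]
gripper_width: 0.66
grip_force: 0.0
```

Run:
```python
from meas import *
im=read_camera('wrist'); save('w4',im)
go(493,-2.5,120,92)
```

```text
turn(tool z) 0.0 then shift cm in target axes [-26.96 -10.49   0.64] z 126.4 F [0.3 0.5 1.6] w 0.662
```

View pics/w4.png

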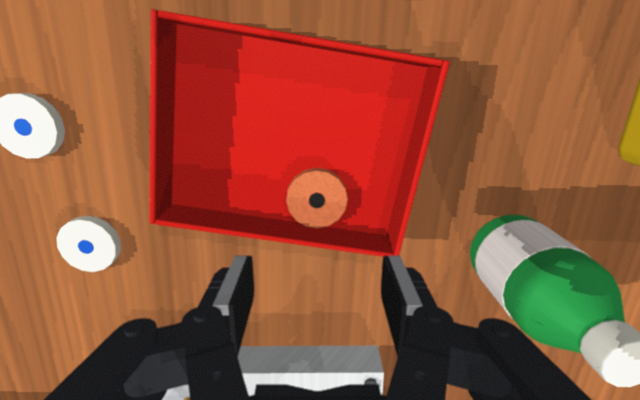

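The disc is in the tray at (317,200). On to the middle one.

>>> {"method": "move_arm", "body": {
  "rows": [
    [-3,-1.15,0,0],
    [-3,-1.15,0,0],
    [-3,-1.15,0,0],
    [-3,-1.15,0,0],
    [-3,-1.15,0,0],
    [-3,-1.15,0,0],
    [-3,-1.15,0,0],
    [-3,-1.15,0,0],
    [-3,-1.15,0,0],
    [0,0,3,0]
  ],
  "fingers": 0.62
}}

```text
time: 9.0
ee_pos: [493.3, -12.6, 92.9]
tool_rot: [179.6, 0.3, 91.5]
contact_force: [0.1, -1.3, -1.4]
gripper_width: 0.622
grip_force: 0.0
```

>>> {"method": "move_arm", "body": {
  "rows": [
    [0,0,2,0],
    [0,0,0,0],
    [0,0,0,0]
  ]
}}

```text
time: 9.25
ee_pos: [491.5, -4.5, 69.4]
tool_rot: [-179.9, -0.0, 92.0]
contact_force: [0.6, 0.4, 0.9]
gripper_width: 0.618
grip_force: 0.0
```

Run:
```python
from meas import *
c,T=campose('wrist'); im=read_camera('wrist'); s=state()
print(disc(im,c,T,'brown',35)); print(dark(im,c,T,30,[496,-66],25))
go(494.5,-3,41,92); go(494.5,-3,41,92)
```

```text
[([661.9, -65.4], 26.6), ([611.2, -17.8], 24.0), ([493.3, -0.1], 21.8), ([491.4, 62.6], 21.6)]
[([496.1, -63.3], 22.6, 21.9), ([492.7, -72.8], 167.7, 83.6)]
turn(tool z) 0.1 then shift cm in target axes [0.1  0.22 2.91] z 70.1 F [ 0.4 -0.2 -0.1] w 0.619
turn(tool z) 0.1 then shift cm in target axes [0.1  0.22 2.91] z 70.1 F [ 0.4 -0.2 -0.1] w 0.619
```

>>> {"method": "move_arm", "body": {
  "rows": [
    [0.1,0.2,1.2,0],
    [0,0,1.2,0],
    [0,0,0.6,0],
    [0,0,0,0],
    [0,0,0,0]
  ]
}}

```text
time: 9.72
ee_pos: [493.6, -3.2, 38.9]
tool_rot: [-179.9, -0.0, 92.1]
contact_force: [0.3, 0.3, 0.8]
gripper_width: 0.619
grip_force: 0.0
```

>>> {"method": "move_arm", "body": {
  "rows": [
    [0,0,0,0],
    [0,0,0,0],
    [0,0,0,0],
    [0,0,0,0],
    [0,0,0,0]
  ],
  "fingers": 0.3
}}

```text
time: 10.13
ee_pos: [493.8, -3.4, 39.8]
tool_rot: [180.0, 0.0, 92.0]
contact_force: [-2.0, 0.4, 5.0]
gripper_width: 0.478
grip_force: 50.1
```

>>> {"method": "move_arm", "body": {
  "rows": [
    [0,0,-0.5,0],
    [0,0,-2,0],
    [0,0,-3,0],
    [0,0,-3,0],
    [0,0,0,0]
  ]
}}

```text
time: 10.55
ee_pos: [497.2, -3.0, 129.4]
tool_rot: [179.5, 0.0, 92.0]
contact_force: [0.4, 0.6, 0.2]
gripper_width: 0.478
grip_force: 50.4
```

Run:
```python
from meas import *
c,T=campose('wrist'); im=read_camera('wrist'); s=state()
e=np.array(s['ee_pos']); print(e,'dot in hand',dark(im,c,T,e[2]-6.5,e[:2],20))
print(dark(im,c,T,30,[496,-66],25),dark(im,c,T,30,[493,-2],25))
go(546.6,338.5,120,92)
```

```text
[496.17762545  -3.45479263 127.32890725] dot in hand [([496.5, -3.7], 5.9, 5.7)]
[([499.1, -59.6], 9.7, 9.4)] [([493.5, 0.1], 22.6, 21.7)]
turn(tool z) 0.0 then shift cm in target axes [34.    6.23  0.73] z 127.3 F [-0.9  0.2  1.1] w 0.475
```

>>> {"method": "move_arm", "body": {
  "rows": [
    [3.4,0.62,0,0],
    [3.4,0.62,0,0],
    [3.4,0.62,0,0],
    [3.4,0.62,0,0],
    [3.4,0.62,0,0],
    [3.4,0.62,0,0],
    [3.4,0.62,0,0],
    [3.4,0.62,0,0],
    [3.4,0.62,0,0],
    [3.4,0.62,0,0]
  ]
}}

```text
time: 11.43
ee_pos: [543.4, 339.6, 123.1]
tool_rot: [-179.9, 0.1, 92.0]
contact_force: [0.5, 0.7, -0.9]
gripper_width: 0.476
grip_force: 50.4
```

>>> {"method": "move_arm", "body": {
  "rows": [
    [0,0,2,0],
    [0,0,3,0],
    [0,0,3,0],
    [0,0,0.5,0],
    [0,0,0,0],
    [0,0,0,0]
  ]
}}

```text
time: 11.93
ee_pos: [543.8, 338.6, 39.7]
tool_rot: [-180.0, -0.0, 92.0]
contact_force: [0.8, 0.4, 0.7]
gripper_width: 0.48
grip_force: 50.6
```

>>> {"method": "move_arm", "body": {
  "rows": [
    [0,0,0,0],
    [0,0,0,0],
    [0,0,0,0],
    [0,0,-3,0],
    [0,0,-3,0],
    [0,0,-2,0],
    [0,0,0,0]
  ],
  "fingers": 0.64
}}

```text
time: 12.52
ee_pos: [546.3, 340.8, 125.3]
tool_rot: [179.6, -0.3, 92.0]
contact_force: [0.9, 0.9, 0.0]
gripper_width: 0.642
grip_force: 0.0
```

Run:
```python
from meas import *
go(492,62,70,92)
```

```text
turn(tool z) 0.0 then shift cm in target axes [-27.67  -6.4    5.53] z 125.3 F [0.9 0.9 0. ] w 0.642
```

>>> {"method": "move_arm", "body": {
  "rows": [
    [-3.47,-0.8,0,0],
    [-3.47,-0.8,0,0],
    [-3.47,-0.8,0,0],
    [-3.47,-0.8,0,0],
    [-3.47,-0.8,0,0],
    [-3.47,-0.8,0,0],
    [-3.47,-0.8,0,0],
    [-3.47,-0.8,0,0],
    [0,0,2.5,0],
    [0,0,2.5,0]
  ],
  "fingers": 0.62
}}

```text
time: 13.35
ee_pos: [490.9, 55.2, 70.2]
tool_rot: [179.8, 0.1, 91.7]
contact_force: [0.5, 0.9, -0.5]
gripper_width: 0.617
grip_force: 0.0
```

>>> {"method": "move_arm", "body": {
  "rows": [
    [0,0,0,0],
    [0,0,0,0],
    [0,0,0,0],
    [0,0,0,0]
  ]
}}

```text
time: 13.68
ee_pos: [490.6, 59.8, 70.7]
tool_rot: [179.9, -0.0, 92.1]
contact_force: [-0.3, 0.1, 0.2]
gripper_width: 0.623
grip_force: 0.0
```

Run:
```python
from meas import *
c,T=campose('wrist'); im=read_camera('wrist'); s=state()
print(disc(im,c,T,'brown',35)); print(dark(im,c,T,30,[496,-2],25))
go(492,61,39,92)
```

```text
[([491.3, 64.2], 22.0)]
[([493.6, 0.5], 22.6, 21.9), ([495.0, -9.7], 169.3, 85.1)]
turn(tool z) 0.1 then shift cm in target axes [0.13 0.15 3.16] z 70.6 F [0.2 0.2 0.8] w 0.622
```

>>> {"method": "move_arm", "body": {
  "rows": [
    [0.1,0.15,1.2,0],
    [0,0,1.2,0],
    [0,0,0.7,0],
    [0,0,0,0],
    [0,0,0,0]
  ]
}}

```text
time: 14.15
ee_pos: [490.7, 60.0, 37.6]
tool_rot: [-179.9, 0.0, 92.1]
contact_force: [-0.6, -0.3, 1.8]
gripper_width: 0.619
grip_force: 1.3
```

>>> {"method": "move_arm", "body": {
  "rows": [
    [0,0,0,0],
    [0,0,0,0],
    [0,0,0,0],
    [0,0,0,0],
    [0,0,0,0]
  ],
  "fingers": 0.3
}}

```text
time: 14.57
ee_pos: [492.6, 60.4, 39.4]
tool_rot: [179.8, 0.0, 92.1]
contact_force: [-1.9, -0.5, 19.3]
gripper_width: 0.48
grip_force: 52.5
```

>>> {"method": "move_arm", "body": {
  "rows": [
    [0,0,-0.5,0],
    [0,0,-2,0],
    [0,0,-3,0],
    [0,0,-3,0],
    [0,0,0,0]
  ]
}}

```text
time: 14.98
ee_pos: [493.8, 60.8, 127.2]
tool_rot: [179.6, -0.0, 92.0]
contact_force: [1.1, 0.2, 0.2]
gripper_width: 0.479
grip_force: 50.6
```

Run:
```python
from meas import *
c,T=campose('wrist'); im=read_camera('wrist'); s=state()
print(s['gripper_width']); e=np.array(s['ee_pos']); print(e,'dot in hand',dark(im,c,T,e[2]-6.5,e[:2],20))
print(dark(im,c,T,30,[491,61],25))
go(596,332,125,92)
```

```text
0.4805621914344512
[492.83345367  60.21473828 125.2007157 ] dot in hand [([493.0, 60.7], 5.9, 5.7)]
[([490.9, 64.7], 22.4, 21.4)]
turn(tool z) 0.0 then shift cm in target axes [2.680e+01 1.126e+01 2.000e-02] z 125.2 F [ 0.2 -0.3 -0.7] w 0.481
```

>>> {"method": "move_arm", "body": {
  "rows": [
    [2.98,1.25,0,0],
    [2.98,1.25,0,0],
    [2.98,1.25,0,0],
    [2.98,1.25,0,0],
    [2.98,1.25,0,0],
    [2.98,1.25,0,0],
    [2.98,1.25,0,0],
    [2.98,1.25,0,0],
    [2.98,1.25,0,0],
    [0,0,1,0]
  ]
}}

```text
time: 15.87
ee_pos: [594.0, 340.2, 113.3]
tool_rot: [179.9, -0.4, 92.4]
contact_force: [-0.5, 0.8, 0.3]
gripper_width: 0.479
grip_force: 50.6
```

>>> {"method": "move_arm", "body": {
  "rows": [
    [0,0,2,0],
    [0,0,3,0],
    [0,0,2.5,0],
    [0,0,0,0],
    [0,0,0,0]
  ]
}}

```text
time: 16.28
ee_pos: [592.2, 330.7, 35.5]
tool_rot: [-179.7, 0.2, 92.1]
contact_force: [0.6, 0.8, 0.0]
gripper_width: 0.475
grip_force: 50.6
```

>>> {"method": "move_arm", "body": {
  "rows": [
    [0,0,0,0],
    [0,0,0,0],
    [0,0,0,0],
    [0,0,-3,0],
    [0,0,-3,0],
    [0,0,-2,0],
    [0,0,0,0]
  ],
  "fingers": 0.64
}}

```text
time: 16.87
ee_pos: [596.8, 334.3, 125.1]
tool_rot: [179.5, -0.3, 92.0]
contact_force: [0.7, 0.6, 0.0]
gripper_width: 0.639
grip_force: 0.0
```

Run:
```python
from meas import *
im=read_camera('wrist'); save('w5',im); c,T=campose('wrist')
print(disc(im,c,T,'white',9), disc(im,c,T,'brown',13))
ct,Tt=campose('top'); print([np.round(px2w(ct,Tt,b[:2],9)[0],1) for b in blobs(read_camera('top'),'white',60)])
go(412.5,220.5,70,92)
```

```text
[([734.0, 236.8], 18.9), ([382.4, 229.5], 21.7), ([387.4, 311.5], 21.6)] []
[array([387.4, 308.3,   9. ]), array([ 405.1, -232.9,    9. ]), array([470.8, -94.3,   9. ]), array([560.7,  77.5,   9. ]), array([582. , -92.6,   9. ]), array([760.5, 238.1,   9. ]), array([ 853.6, -349.8,    9. ]), array([ 899.4, -445.7,    9. ])]
turn(tool z) 0.0 then shift cm in target axes [-10.54 -18.63   5.05] z 120.5 F [ 0.8 -1.2 -1.3] w 0.641
```

>>> {"method": "move_arm", "body": {
  "rows": [
    [-1.41,-3.09,0,0],
    [-1.41,-3.09,0,0],
    [-1.41,-3.09,0,0],
    [-1.41,-3.09,0,0],
    [-1.41,-3.09,0,0],
    [-1.41,-3.09,0,0],
    [-1.41,-3.09,0,0],
    [0,0,2.5,0],
    [0,0,2.5,0],
    [0,0,0,0]
  ],
  "fingers": 0.62
}}

```text
time: 17.8
ee_pos: [378.7, 223.2, 65.2]
tool_rot: [-179.7, 0.2, 92.0]
contact_force: [-0.0, -0.7, -0.1]
gripper_width: 0.615
grip_force: 0.0
```

>>> {"method": "move_arm", "body": {
  "rows": [
    [0,0,0,0],
    [0,0,0,0],
    [0,0,0,0]
  ]
}}

```text
time: 18.05
ee_pos: [382.1, 226.2, 69.2]
tool_rot: [179.9, -0.1, 92.0]
contact_force: [-0.1, 0.3, -0.0]
gripper_width: 0.621
grip_force: 0.0
```

Run:
```python
from meas import *
c,T=campose('wrist'); im=read_camera('wrist'); save('w6',im); r=disc(im,c,T,'white',9); print(r)
ct,Tt=campose('top'); print([np.round(px2w(ct,Tt,b[:2],9)[0],1) for b in blobs(read_camera('top'),'white',60)][:4])
x,y=min((q[0] for q in r),key=lambda q:abs(q[0]-382)+abs(q[1]-229)); go(x,y-3.5,14.5,92)
```

```text
[([381.1, 229.1], 21.6), ([385.8, 311.3], 21.4)]
[array([ 404.9, -232.3,    9. ]), array([549.1,  76.3,   9. ]), array([550.4, -97.1,   9. ]), array([ 854.1, -350. ,    9. ])]
turn(tool z) 0.0 then shift cm in target axes [-0.04 -0.1   5.46] z 69.1 F [-0.4  1.7 -0.1] w 0.621
```

View pics/w6.png

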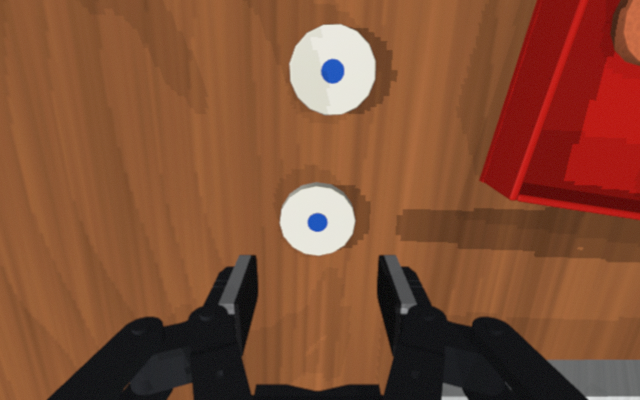

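The knocked disc is at (318,222), close to centre. The other white disc is at (333,71).

>>> {"method": "move_arm", "body": {
  "rows": [
    [0,-0.1,2,0],
    [0,0,2,0],
    [0,0,1.0,0],
    [0,0,0.4,0],
    [0,0,0,0],
    [0,0,0,0]
  ]
}}

```text
time: 18.65
ee_pos: [380.6, 225.9, 14.8]
tool_rot: [180.0, -0.0, 92.0]
contact_force: [-0.2, 0.9, -0.1]
gripper_width: 0.621
grip_force: 0.0
```

>>> {"method": "move_arm", "body": {
  "rows": [
    [0,0,0,0],
    [0,0,0,0],
    [0,0,0,0],
    [0,0,0,0],
    [0,0,0,0]
  ],
  "fingers": 0.3
}}

```text
time: 19.07
ee_pos: [380.9, 225.9, 15.6]
tool_rot: [179.9, -0.0, 92.0]
contact_force: [-1.7, -0.9, 8.5]
gripper_width: 0.47
grip_force: 49.2
```

>>> {"method": "move_arm", "body": {
  "rows": [
    [0,0,-0.5,0],
    [0,0,-2,0],
    [0,0,-3,0],
    [0,0,-3,0],
    [0,0,0,0],
    [0,0,0,0]
  ]
}}

```text
time: 19.57
ee_pos: [381.7, 226.0, 101.3]
tool_rot: [179.8, -0.1, 92.0]
contact_force: [-0.2, -0.9, -1.1]
gripper_width: 0.475
grip_force: 50.4
```

```bash
cat >> meas.py <<'E'
def bluedot(top=5.5):
    c,T=campose('wrist'); s=state(); e=np.array(s['ee_pos']); im=read_camera('wrist')
    h=cv2.cvtColor(im,cv2.COLOR_RGB2HSV).astype(int)
    m=((h[...,0]>100)&(h[...,0]<125)&(h[...,1]>120)&(h[...,2]>80)).astype(np.uint8)
    n,l,st,ce=cv2.connectedComponentsWithStats(m)
    for i in range(1,n):
        p=px2w(c,T,ce[i],e[2]-top)[0]
        if st[i,4]>30 and np.hypot(*(p-e)[:2])<25:
            d=R.from_euler('xyz',s['tool_rot'],degrees=True).as_matrix().T@(p-e); print('dot rel tool mm',np.round(d,1),ce[i],'w',s['gripper_width'],'F',s['grip_force'])
    return im
E
python3 - <<'E'
from meas import *
bluedot(); go(491.9,61,100,92)
E
```

```text
dot rel tool mm [ 3.4 -0.8  5.5] [317.00852878 270.02771855] w 0.47478576818881385 F 50.42251467704773
turn(tool z) -0.0 then shift cm in target axes [-1.681e+01  1.052e+01  1.000e-02] z 100.1 F [-0.1 -0.5 -0.2] w 0.47
```

>>> {"method": "move_arm", "body": {
  "rows": [
    [-2.85,1.76,0,0],
    [-2.85,1.76,0,0],
    [-2.85,1.76,0,0],
    [-2.85,1.76,0,0],
    [-2.85,1.76,0,0],
    [-2.85,1.76,0,0],
    [0,0,2,0],
    [0,0,2,0],
    [0,0,0,0],
    [0,0,0,0]
  ]
}}

```text
time: 20.45
ee_pos: [490.2, 58.3, 57.9]
tool_rot: [-179.7, 0.0, 92.1]
contact_force: [-0.1, 0.1, 0.4]
gripper_width: 0.469
grip_force: 50.5
```

>>> {"method": "move_arm", "body": {
  "rows": [
    [0,0,0.8,0],
    [0,0,0,0],
    [0,0,0,0],
    [0,0,0,0]
  ]
}}

```text
time: 20.78
ee_pos: [492.2, 58.7, 51.8]
tool_rot: [180.0, -0.0, 92.1]
contact_force: [-0.4, 0.3, -0.4]
gripper_width: 0.466
grip_force: 50.5
```

Run:
```python
from meas import *
im=bluedot(6.6); save('w7',cv2.resize(im[200:360,200:440],None,fx=3,fy=3)); go(492.3,57.9,41.5,92)
```

```text
dot rel tool mm [ 2.7 -0.8  6.6] [316.95948827 269.96801706] w 0.465787166538542 F 50.52159905433655
turn(tool z) 0.1 then shift cm in target axes [-0.07  0.    1.03] z 51.8 F [-0.2  0.4 -0.9] w 0.469
```

View pics/w7.png

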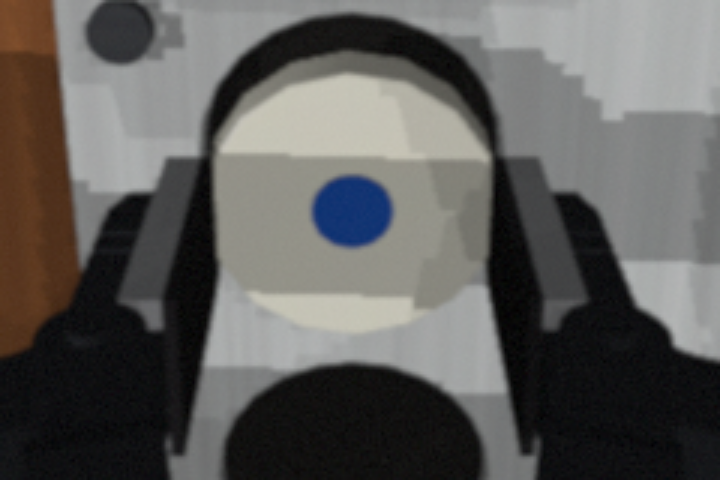

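The disc is centred sideways (354 against the pocket's 351). The pocket's far edge is at crop row 14 and the disc's lower far edge at row 50. I'll check the fore-aft offset by ray.

Run:
```python
from meas import *
c,T=campose('wrist')
print('pocket y',px2w(c,T,(317.3,204.7),30)[0][1]-24,'P1 y far edge',px2w(c,T,(317.7,200+362/3),30)[0][1]-24)
print('disc y bottom',px2w(c,T,(317.3,216.7),36.2)[0][1]-22,'top edge',px2w(c,T,(317.3,200+73/3),45.2)[0][1]-22, state()['ee_pos'])
```

```text
pocket y 62.06442615300563 P1 y far edge -1.4064325997538276
disc y bottom 60.75876889466008 top edge 61.07635963467632 [492.25892465  58.64813407  51.83024699]
```

>>> {"method": "move_arm", "body": {
  "rows": [
    [0.1,0,0,0],
    [0,0,0.4,0],
    [0,0,0.3,0],
    [0,0,0.25,0],
    [0,0,0,0],
    [0,0,0,0]
  ]
}}

```text
time: 21.33
ee_pos: [491.8, 59.3, 41.7]
tool_rot: [-180.0, 0.0, 92.0]
contact_force: [-0.7, 0.3, 3.2]
gripper_width: 0.471
grip_force: 51.0
```

>>> {"method": "move_arm", "body": {
  "rows": [
    [0,0,0,0],
    [0,0,0,0],
    [0,0,0,0],
    [0,0,-1,0],
    [0,0,-3,0],
    [0,0,-3.5,0],
    [0,0,0,0]
  ],
  "fingers": 0.62
}}

```text
time: 21.92
ee_pos: [495.3, 60.7, 122.5]
tool_rot: [179.5, -0.1, 92.1]
contact_force: [1.1, 0.1, 0.2]
gripper_width: 0.622
grip_force: 0.0
```

Run:
```python
from meas import *
c,T=campose('wrist'); im=read_camera('wrist'); save('w8',im); print(disc(im,c,T,'white',35), disc(im,c,T,'white',9))
ct,Tt=campose('top'); print([np.round(px2w(ct,Tt,b[:2],9)[0],1) for b in blobs(read_camera('top'),'white',60)][:4])
go(386.5,311,75,92)
```

```text
[([499.7, -79.2], 26.2)] []
[array([387.9, 308.4,   9. ]), array([ 405.3, -232.8,    9. ]), array([599.6,  97.2,   9. ]), array([619.3,  30.6,   9. ])]
turn(tool z) 0.0 then shift cm in target axes [25.51 -9.77  4.37] z 118.7 F [-0.8  0.3 -0.1] w 0.617
```

View pics/w8.png

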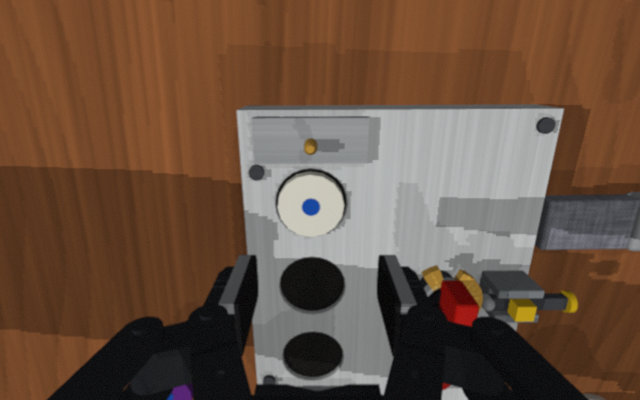

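The first new disc is seated in pocket2 at (311,203), with a thin ring visible at its far side. Next disc.

>>> {"method": "move_arm", "body": {
  "rows": [
    [3.19,-1.22,0,0],
    [3.19,-1.22,0,0],
    [3.19,-1.22,0,0],
    [3.19,-1.22,0,0],
    [3.19,-1.22,0,0],
    [3.19,-1.22,0,0],
    [3.19,-1.22,0,0],
    [3.19,-1.22,0,0],
    [0,0,2.4,0],
    [0,0,2,0]
  ]
}}

```text
time: 22.85
ee_pos: [384.0, 313.5, 72.3]
tool_rot: [180.0, -0.1, 92.3]
contact_force: [-0.2, -0.8, -0.8]
gripper_width: 0.618
grip_force: 0.0
```

>>> {"method": "move_arm", "body": {
  "rows": [
    [0,0,0,0],
    [0,0,0,0],
    [0,0,0,0],
    [0,0,0,0]
  ]
}}

```text
time: 23.18
ee_pos: [386.0, 310.9, 73.7]
tool_rot: [179.9, -0.0, 92.0]
contact_force: [-0.0, -0.5, 0.6]
gripper_width: 0.617
grip_force: 0.0
```

Run:
```python
from meas import *
c,T=campose('wrist'); im=read_camera('wrist'); r=disc(im,c,T,'white',9); print(r)
x,y=min((q[0] for q in r),key=lambda q:abs(q[0]-386)+abs(q[1]-311)); go(x,y,15,92)
```

```text
[([385.7, 312.2], 21.6)]
turn(tool z) -0.0 then shift cm in target axes [ 0.12 -0.03  5.87] z 73.7 F [ 0.5  1.  -0. ] w 0.622
```

>>> {"method": "move_arm", "body": {
  "rows": [
    [0.1,0,2,0],
    [0,0,2,0],
    [0,0,1.4,0],
    [0,0,0.45,0],
    [0,0,0,0],
    [0,0,0,0]
  ]
}}

```text
time: 23.73
ee_pos: [385.8, 312.2, 15.1]
tool_rot: [180.0, -0.0, 92.0]
contact_force: [-0.4, -0.1, 0.5]
gripper_width: 0.623
grip_force: 0.0
```

>>> {"method": "move_arm", "body": {
  "rows": [
    [0,0,0,0],
    [0,0,0,0],
    [0,0,0,0],
    [0,0,0,0],
    [0,0,0,0]
  ],
  "fingers": 0.3
}}

```text
time: 24.15
ee_pos: [385.9, 312.5, 15.9]
tool_rot: [179.9, -0.0, 92.0]
contact_force: [-1.6, -1.7, 7.5]
gripper_width: 0.472
grip_force: 49.3
```

>>> {"method": "move_arm", "body": {
  "rows": [
    [0,0,-0.5,0],
    [0,0,-2,0],
    [0,0,-3,0],
    [0,0,-3,0],
    [0,0,0,0],
    [0,0,0,0],
    [0,0,0,0]
  ]
}}

```text
time: 24.73
ee_pos: [385.5, 311.6, 99.6]
tool_rot: [179.9, -0.0, 92.0]
contact_force: [-0.4, -0.1, -0.7]
gripper_width: 0.47
grip_force: 50.4
```

Run:
```python
from meas import *
bluedot(6.2); go(494.2,-1.8,100,92)
```

```text
dot rel tool mm [-0.3 -0.8  6.2] [317.03097345 276.5       ] w 0.4696835225478083 F 50.39045333862305
turn(tool z) 0.0 then shift cm in target axes [-31.67   9.81  -0.1 ] z 99.0 F [-0.9  0.4 -1. ] w 0.469
```

>>> {"method": "move_arm", "body": {
  "rows": [
    [-3.16,0.98,0,0],
    [-3.16,0.98,0,0],
    [-3.16,0.98,0,0],
    [-3.16,0.98,0,0],
    [-3.16,0.98,0,0],
    [-3.16,0.98,0,0],
    [-3.16,0.98,0,0],
    [-3.16,0.98,0,0],
    [-3.16,0.98,0,0],
    [-3.16,0.98,0,0]
  ]
}}

```text
time: 25.62
ee_pos: [493.9, -2.1, 98.2]
tool_rot: [-179.9, -0.0, 92.0]
contact_force: [0.5, 0.8, 0.1]
gripper_width: 0.469
grip_force: 50.4
```

>>> {"method": "move_arm", "body": {
  "rows": [
    [0,0,0,0],
    [0,0,2,0],
    [0,0,2,0],
    [0,0,0.8,0],
    [0,0,0,0],
    [0,0,0,0],
    [0,0,0,0],
    [0,0,0,0]
  ]
}}

```text
time: 26.28
ee_pos: [495.1, -0.0, 52.1]
tool_rot: [179.9, 0.0, 92.1]
contact_force: [-0.4, 1.1, -1.1]
gripper_width: 0.468
grip_force: 50.4
```

```bash
cat >> meas.py <<'E'
def fit(im,g=45):
    """column profile near dot col: rows of pocket far edge & disc edges"""
    c,T=campose('wrist'); e=state()['ee_pos']; y=cv2.cvtColor(im,cv2.COLOR_RGB2GRAY).astype(int)
    col=np.median(y[:,312:322],axis=1); rows=np.arange(180,262); d=[r for r in rows if col[r]<g]
    d=[r for r in d if r<d[0]+30]
    t,b=d[0]-.5,d[-1]+.5; print('dark rows',t,b)
    print('pocket y',px2w(c,T,(317,t),30)[0][1]-24,'disc y',px2w(c,T,(317,b),e[2]-15.8)[0][1]-22,e)
    for r in (int(b)+12,): 
        dd=np.where(y[r,230:410]<g)[0]+230; print('row',r,'dark cols',dd.min(),dd.max(), [int(a) for a in dd[np.where(np.diff(dd)>5)[0]]],[int(a) for a in dd[1:][np.diff(dd)>5]])
E
python3 - <<'E'
from meas import *
im=bluedot(6.2); save('w9',cv2.resize(im[180:360,200:440],None,fx=3,fy=3)); fit(im); go(494.2,-1.8,41.7,92)
E
```

```text
dot rel tool mm [-0.2 -0.8  6.2] [317.         276.41189427] w 0.4683768687590576 F 50.44361114501953
dark rows 215.5 223.5
pocket y -2.183572630209561 disc y -1.414718435755546 [ 4.95039963e+02 -1.79999392e-01  5.21046836e+01]
row 235 dark cols 275 356 [284] [350]
turn(tool z) 0.0 then shift cm in target axes [-0.16 -0.09  1.04] z 52.1 F [-0.6 -0.5  0.4] w 0.467
```

View pics/w9.png

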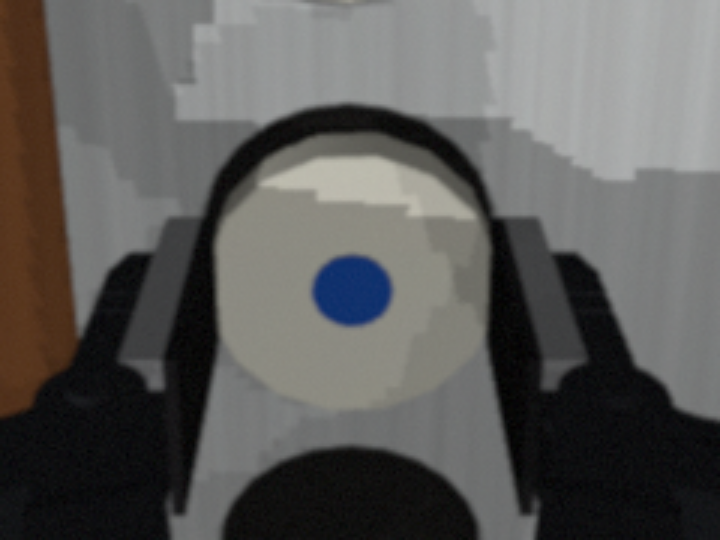

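The disc is nearly centred and 0.8 mm too far in y. I'll correct that and lower it.

>>> {"method": "move_arm", "body": {
  "rows": [
    [-0.1,-0.05,0,0],
    [0,0,0.4,0],
    [0,0,0.4,0],
    [0,0,0.25,0],
    [0,0,0,0],
    [0,0,0,0]
  ]
}}

```text
time: 26.83
ee_pos: [494.1, -1.6, 41.8]
tool_rot: [180.0, 0.1, 92.0]
contact_force: [-4.4, -1.0, 17.6]
gripper_width: 0.47
grip_force: 53.6
```

>>> {"method": "move_arm", "body": {
  "rows": [
    [0,0,0,0],
    [0,0,0,0],
    [0,0,0,0],
    [0,0,-1,0],
    [0,0,-3,0],
    [0,0,-3.5,0],
    [0,0,0,0]
  ],
  "fingers": 0.62
}}

```text
time: 27.42
ee_pos: [497.4, -0.5, 121.3]
tool_rot: [179.5, -0.0, 92.1]
contact_force: [1.2, 0.8, 0.4]
gripper_width: 0.62
grip_force: 0.0
```

>>> {"method": "move_arm", "body": {
  "rows": [
    [-2.8,-1.23,0,0],
    [-2.8,-1.23,0,0],
    [-2.8,-1.23,0,0],
    [-2.8,-1.23,0,0],
    [-2.8,-1.23,0,0],
    [-2.8,-1.23,0,0],
    [-2.8,-1.23,0,0],
    [-2.8,-1.23,0,0],
    [0,0,2,0],
    [0,0,2,0]
  ]
}}

```text
time: 28.25
ee_pos: [403.5, -231.8, 76.5]
tool_rot: [179.9, 0.1, 91.7]
contact_force: [0.3, 0.1, -0.5]
gripper_width: 0.62
grip_force: 0.0
```

>>> {"method": "move_arm", "body": {
  "rows": [
    [0,0,0,0],
    [0,0,0,0],
    [0,0,0,0],
    [0,0,0,0]
  ]
}}

```text
time: 28.58
ee_pos: [404.6, -228.6, 76.9]
tool_rot: [179.9, 0.0, 92.1]
contact_force: [0.9, 0.7, -0.8]
gripper_width: 0.623
grip_force: 0.0
```

Run:
```python
from meas import *
c,T=campose('wrist'); im=read_camera('wrist'); save('w10',im); r=disc(im,c,T,'white',9); print(r,disc(im,c,T,'white',35))
x,y=min((q[0] for q in r),key=lambda q:abs(q[0]-403)+abs(q[1]+229)); go(x,y,15,92)
```

```text
[([403.2, -229.0], 21.6), ([505.3, -116.5], 25.2)] [([402.9, -217.8], 18.8), ([491.6, -119.9], 21.9)]
turn(tool z) 0.1 then shift cm in target axes [-0.03 -0.13  6.19] z 76.9 F [-0.  -0.2  0.1] w 0.621
```

View pics/w10.png

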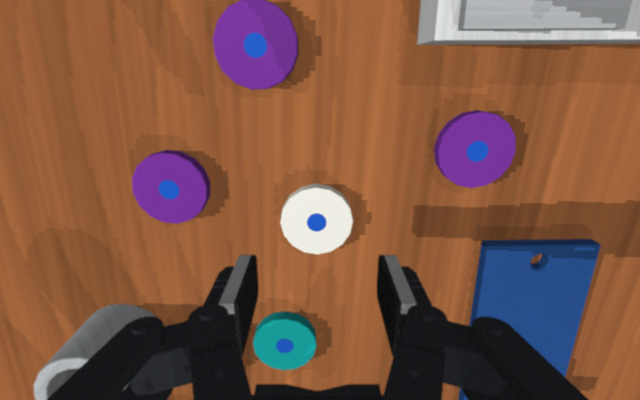

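White disc at (317,221), with clear space around it.

>>> {"method": "move_arm", "body": {
  "rows": [
    [0,-0.1,2,0],
    [0,0,2,0],
    [0,0,1.6,0],
    [0,0,0.55,0],
    [0,0,0,0],
    [0,0,0,0]
  ]
}}

```text
time: 29.13
ee_pos: [403.2, -228.7, 14.9]
tool_rot: [180.0, 0.0, 92.1]
contact_force: [-0.3, -0.5, 0.2]
gripper_width: 0.619
grip_force: 0.0
```

>>> {"method": "move_arm", "body": {
  "rows": [
    [0,0,0,0],
    [0,0,0,0],
    [0,0,0,0],
    [0,0,0,0],
    [0,0,0,0]
  ],
  "fingers": 0.3
}}

```text
time: 29.55
ee_pos: [403.4, -229.0, 15.9]
tool_rot: [179.9, 0.1, 92.0]
contact_force: [-2.1, 1.4, 8.1]
gripper_width: 0.468
grip_force: 49.3
```

>>> {"method": "move_arm", "body": {
  "rows": [
    [0,0,-0.5,0],
    [0,0,-2,0],
    [0,0,-3,0],
    [0,0,-3,0],
    [0,0,0,0],
    [0,0,0,0],
    [0,0,0,0]
  ]
}}

```text
time: 30.13
ee_pos: [402.4, -229.1, 99.7]
tool_rot: [180.0, 0.0, 92.0]
contact_force: [-1.0, 0.0, -0.5]
gripper_width: 0.468
grip_force: 50.4
```

Run:
```python
from meas import *
bluedot(6.2); go(496.4,-65.9,100,92)
```

```text
dot rel tool mm [-0.2 -0.8  6.2] [316.99336283 276.40929204] w 0.4678379380689923 F 50.41409254074097
turn(tool z) 0.0 then shift cm in target axes [15.95 10.   -0.1 ] z 99.0 F [-0.1 -0.1 -1.2] w 0.469
```

>>> {"method": "move_arm", "body": {
  "rows": [
    [2.66,1.66,0,0],
    [2.66,1.66,0,0],
    [2.66,1.66,0,0],
    [2.66,1.66,0,0],
    [2.66,1.66,0,0],
    [2.66,1.66,0,0],
    [0,0,0,0],
    [0,0,2,0],
    [0,0,2,0],
    [0,0,0.75,0]
  ]
}}

```text
time: 31.02
ee_pos: [494.2, -65.5, 48.8]
tool_rot: [-179.7, -0.0, 92.1]
contact_force: [-0.8, 0.5, -0.4]
gripper_width: 0.47
grip_force: 50.5
```

>>> {"method": "move_arm", "body": {
  "rows": [
    [0,0,0,0],
    [0,0,0,0],
    [0,0,0,0],
    [0,0,0,0]
  ]
}}

```text
time: 31.35
ee_pos: [497.1, -65.9, 52.6]
tool_rot: [179.9, 0.0, 92.0]
contact_force: [-0.9, -0.0, 0.4]
gripper_width: 0.471
grip_force: 50.5
```

Run:
```python
from meas import *
im=bluedot(6.2); save('w11',cv2.resize(im[180:360,200:440],None,fx=3,fy=3)); fit(im); go(496.4,-65.9,41.7,92)
```

```text
dot rel tool mm [-0.2 -0.8  6.2] [317.         276.41189427] w 0.4707977080599417 F 50.47611951828003
dark rows 210.5 222.5
pocket y -65.68252148233654 disc y -66.6893846020251 [497.08799376 -65.93757575  52.6378096 ]
row 234 dark cols 274 360 [285] [349]
turn(tool z) 0.0 then shift cm in target axes [ 0.01 -0.07  1.09] z 52.6 F [-0.6 -0.6 -0.3] w 0.47
```

>>> {"method": "move_arm", "body": {
  "rows": [
    [0.1,-0.05,0,0],
    [0,0,0.4,0],
    [0,0,0.4,0],
    [0,0,0.28,0],
    [0,0,0,0],
    [0,0,0,0]
  ]
}}

```text
time: 31.9
ee_pos: [496.0, -64.9, 41.8]
tool_rot: [-180.0, 0.1, 92.0]
contact_force: [-4.9, 0.7, 16.7]
gripper_width: 0.467
grip_force: 53.1
```

>>> {"method": "move_arm", "body": {
  "rows": [
    [0,0,0,0],
    [0,0,0,0],
    [0,0,0,0],
    [0,0,-1,0],
    [0,0,-3,0],
    [0,0,-4,0],
    [0,0,0,6.9],
    [0,0,0,6.9],
    [0,0,0,6.9],
    [0,0,0,6.9]
  ],
  "fingers": 0.62
}}

```text
time: 32.73
ee_pos: [496.0, -64.9, 121.8]
tool_rot: [180.0, -0.0, 64.1]
contact_force: [-0.4, -0.5, 0.1]
gripper_width: 0.622
grip_force: 0.0
```

>>> {"method": "move_arm", "body": {
  "rows": [
    [0,0,0,6.9],
    [0,0,0,6.9],
    [0,0,0,6.9],
    [0,0,0,6.9],
    [0,0,0,6.9],
    [0,0,0,6.9],
    [0,0,0,6.9],
    [0,0,0,6.9],
    [0,0,0,6.1],
    [0,0,0,0]
  ]
}}

```text
time: 33.57
ee_pos: [496.0, -64.5, 121.5]
tool_rot: [-180.0, -0.0, 2.9]
contact_force: [-0.3, -0.9, 0.6]
gripper_width: 0.622
grip_force: 0.0
```

>>> {"method": "move_arm", "body": {
  "rows": [
    [0.49,3.67,0,0],
    [0.49,3.67,0,0],
    [0.49,3.67,0,0],
    [0.49,3.67,0,0],
    [0.49,3.67,0,0],
    [0.49,3.67,0,0],
    [0.49,3.67,0,0],
    [0.49,3.67,0,0],
    [0,0,0,0],
    [0,0,0,0]
  ]
}}

```text
time: 34.4
ee_pos: [550.3, -358.7, 120.9]
tool_rot: [180.0, 0.0, 3.0]
contact_force: [-0.5, 1.5, -0.0]
gripper_width: 0.617
grip_force: 0.0
```

Run:
```python
from meas import *
c,T=campose('wrist'); im=read_camera('wrist'); it=read_camera('top')
save('w12',np.vstack([im[:,:],cv2.resize(it[150:262,230:409],(640,400))])[:,::1]); cv2.imwrite('pics/w12.png',cv2.resize(cv2.imread('pics/w12.png'),(480,600)))
for u,v,a,r in blobs(im,'blue',3000): print(np.round((u,v,a),1),np.round(px2w(c,T,(u,v),8)[0],1),np.round(px2w(c,T,cv2.boxPoints(r),8)[:,:2],0).tolist())
go(551,-356,110,3.1)
```

```text
[  316.6   188.7 29777. ] [ 553.8 -357.6    8. ] [[581.0, -241.0], [593.0, -471.0], [523.0, -485.0], [510.0, -234.0]]
turn(tool z) 0.2 then shift cm in target axes [-0.01  0.14  1.08] z 120.8 F [ 0.1  0.1 -0.2] w 0.626
```

View pics/w12.png

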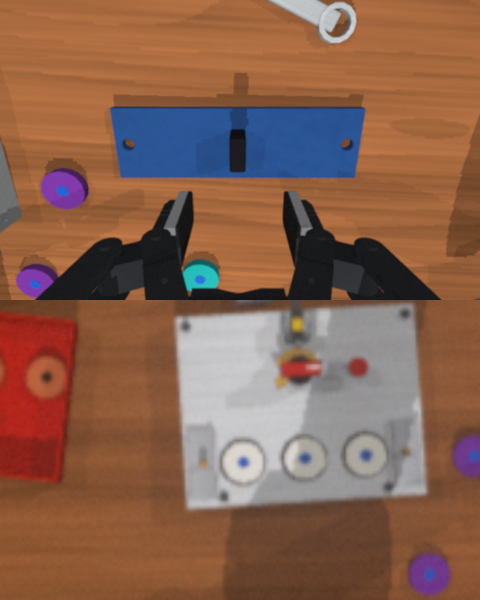

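All three new discs look seated, and the plate lies squarely under the gripper. Its holes are at about (172,192) and (461,192), and its rib at (317,200).

Run:
```python
from meas import *
c,T=campose('wrist'); im=read_camera('wrist'); h=cv2.cvtColor(im,cv2.COLOR_RGB2HSV).astype(int)
blue=((h[...,0]>105)&(h[...,0]<125)&(h[...,1]>110)).astype(np.uint8)
P=[]
for (u,v) in [(172,192),(461,192)]:
    w=1-blue[v-14:v+15,u-14:u+15]; n,l,st,ce=cv2.connectedComponentsWithStats(w)
    i=min(range(1,n),key=lambda i:np.hypot(*(ce[i]-14))); q=ce[i]+[u-14,v-14]; p=px2w(c,T,q,8)[0]; P.append(p); print(q,st[i,4],np.round(p,1))
P=np.array(P); d=P[0]-P[1]; m=P.mean(0); print('centre',m,'yaw',np.degrees(np.arctan2(-d[0],d[1])),np.linalg.norm(d)); go(m[0],m[1],60,3)
```

```text
[178.608 191.04 ] 125 [ 547.1 -254.8    8. ]
[466.41525424 192.61864407] 118 [ 557.8 -460.6    8. ]
centre [ 552.4643883  -357.69401272    8.        ] yaw 2.9934697067596066 206.05045260151996
turn(tool z) 0.3 then shift cm in target axes [0.1  0.38 6.1 ] z 121.0 F [-0.3  0.1  0.1] w 0.618
```

>>> {"method": "move_arm", "body": {
  "rows": [
    [0.1,0.36,2,0],
    [0,0,2.5,0],
    [0,0,2.5,0],
    [0,0,1.5,0],
    [0,0,1,0],
    [0,0,0.3,0],
    [0,0,0,0],
    [0,0,0,0],
    [0,0,0,0]
  ]
}}

```text
time: 35.3
ee_pos: [553.3, -359.8, 24.5]
tool_rot: [179.9, -0.1, 3.1]
contact_force: [-0.4, -0.0, -1.0]
gripper_width: 0.618
grip_force: 0.0
```

>>> {"method": "move_arm", "body": {
  "rows": [
    [0,0,0,0],
    [0,0,0,0],
    [0,0,0,0],
    [0,0,0,0],
    [0,0,0,0],
    [0,0,0,0],
    [0,0,0,0],
    [0,0,0,0]
  ],
  "fingers": 0,
  "squeeze": 100
}}

```text
time: 35.97
ee_pos: [552.7, -359.4, 23.9]
tool_rot: [180.0, -0.0, 3.1]
contact_force: [-0.8, 0.6, 5.4]
gripper_width: 0.144
grip_force: 98.5
```

>>> {"method": "move_arm", "body": {
  "rows": [
    [0,0,-0.5,0],
    [0,0,-1.5,0],
    [0,0,-2,0],
    [0,0,-2.5,0],
    [0,0,-2.5,0],
    [0,0,-2,0],
    [0,0,0,0],
    [0,0,0,0],
    [0,0,0,0],
    [0,0,0,0]
  ]
}}

```text
time: 36.8
ee_pos: [550.9, -358.6, 131.0]
tool_rot: [-179.9, 0.2, 3.1]
contact_force: [0.4, -0.0, -4.8]
gripper_width: 0.144
grip_force: 98.0
```

Run:
```python
from meas import *
c,T=campose('wrist'); im=read_camera('wrist'); save('w13',im); s=state(); print(s['gripper_width'],s['grip_force'],s['moment'])
for u,v,a,r in blobs(im,'blue',3000): print(np.round((u,v,a),1),np.round(cv2.boxPoints(r)).tolist())
go(494.2,-2,134,2)
```

```text
0.1427546699919437 97.98592329025269 [ 0.03214333 -0.02833342  0.00149763]
[  317.    255.7 58826. ] [[48.0, 189.0], [586.0, 189.0], [586.0, 326.0], [48.0, 326.0]]
turn(tool z) 1.1 then shift cm in target axes [ -4.44 -35.84  -0.3 ] z 131.0 F [-0.9 -0.2 -4.7] w 0.143
```

View pics/w13.png

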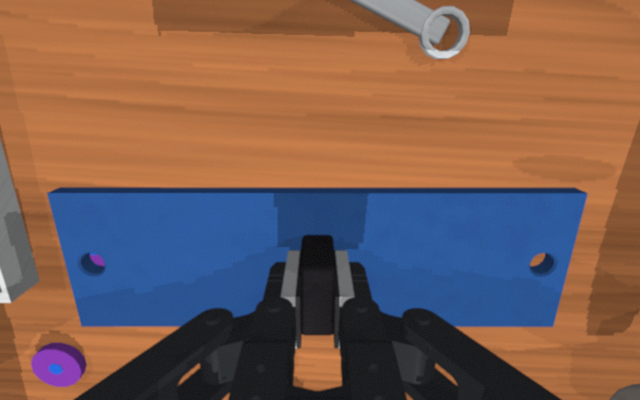

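The plate is held squarely, with its holes at (93,264) and (541,263). I'll hover 50 mm short of the seat so the camera sees the pins and holes together.

>>> {"method": "move_arm", "body": {
  "rows": [
    [-0.94,-3.58,0,1.1],
    [-0.94,-3.58,0,0],
    [-0.94,-3.58,0,0],
    [-0.94,-3.58,0,0],
    [-0.94,-3.58,0,0],
    [-0.94,-3.58,0,0],
    [-0.94,-3.58,0,0],
    [-0.94,-3.58,0,0],
    [-0.94,-3.58,0,0],
    [-0.94,-3.58,0,0]
  ]
}}

```text
time: 37.68
ee_pos: [443.7, -3.7, 132.4]
tool_rot: [180.0, 0.1, 2.0]
contact_force: [0.7, 1.2, -4.4]
gripper_width: 0.145
grip_force: 98.4
```

>>> {"method": "move_arm", "body": {
  "rows": [
    [0,0,0,0],
    [0,0,1.5,0],
    [0,0,1.5,0],
    [0,0,1,0],
    [0,0,0,0],
    [0,0,0,0],
    [0,0,0,0],
    [0,0,0,0]
  ]
}}

```text
time: 38.35
ee_pos: [445.6, -5.2, 93.5]
tool_rot: [-180.0, -0.1, 2.0]
contact_force: [-0.1, -0.1, -3.8]
gripper_width: 0.141
grip_force: 98.5
```

Run:
```python
from meas import *
c,T=campose('wrist'); im=read_camera('wrist'); save('w14',im); s=state(); print(s['ee_pos'],s['tool_rot'],s['gripper_width'])
print('pins predicted px',w2px(c,T,[[490.5,103,51],[497.9,-107,51]]))
h=cv2.cvtColor(im,cv2.COLOR_RGB2HSV).astype(int); m=((h[...,0]>12)&(h[...,0]<28)&(h[...,1]>110)&(h[...,2]>90)).astype(np.uint8)
n,l,st,ce=cv2.connectedComponentsWithStats(m)
for i in range(1,n):
    if 25<st[i,4]<600: print(st[i],ce[i])
```

```text
[445.56599171  -5.19873614  93.60030032] [-1.79999605e+02 -7.20109948e-02  2.01337772e+00] 0.14107658411856033
pins predicted px [[ 99.74719915 146.0117746 ]
 [530.69060697 146.10939707]]
[  0   6  28  13 158] [10.99367089 11.55696203]
[571  22  18   8  37] [577.78378378  25.86486486]
[14 24 14  7 34] [20.76470588 27.52941176]
[51 34 11  7 26] [56.         36.92307692]
[600  35  40  13 150] [624.61333333  40.86      ]
[591  42  19   6  33] [599.48484848  44.21212121]
[608  43  12   5  26] [614.19230769  44.69230769]
[616  60  12   6  30] [621.06666667  62.7       ]
[ 1 65 16 11 54] [ 8.         69.27777778]
[18 66 24  9 84] [29.22619048 70.25      ]
[34 71 12  8 30] [40.13333333 75.        ]
[ 0 76 19  7 41] [ 6.82926829 79.75609756]
[37 78  8  8 30] [40.63333333 82.16666667]
[589  78  35   7  76] [607.63157895  81.        ]
[630  78  10   7  32] [634.84375  81.59375]
[558  85  16   7  41] [565.6097561   87.95121951]
[578  87  62  27 502] [606.76095618  98.20717131]
[29 99 24  6 51] [ 39.8627451  101.07843137]
[ 52 134  31   8  77] [ 68.49350649 136.84415584]
[509 135  25  17 323] [5
[... 663 characters left out ...]
32.46341463]
[623 237  11   7  32] [628.21875 239.75   ]
[590 245  13   7  32] [596.34375 248.6875 ]
[ 44 260  16   7  41] [ 50.87804878 263.63414634]
[584 270  14   7  27] [590.62962963 273.51851852]
[565 309  26  10  62] [577.25806452 312.5483871 ]
[620 325  20   7  57] [629.22807018 328.61403509]
[524 345  32   9  84] [541.38095238 347.66666667]
[610 345  11   9  26] [615.34615385 347.80769231]
[326 351  11   9  35] [330.02857143 355.48571429]
[ 67 356  10   7  28] [ 72.03571429 358.96428571]
[ 54 363  15   7  33] [ 62.09090909 365.6969697 ]
[294 373  18   8  49] [301.         376.14285714]
[ 70 378  19   7  45] [ 78.53333333 381.13333333]
[630 378   9  14  35] [634.02857143 382.65714286]
```

View pics/w14.png

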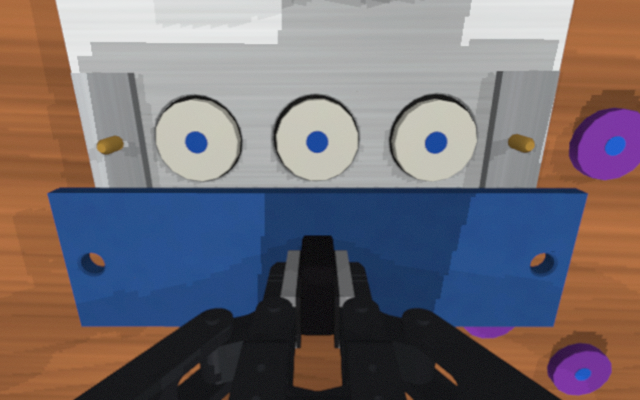

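(That view was the fifteenth, one over the limit of 14, so I'll work from numbers only from here.) The pins are at about (110,145) and (521,143), and the holes at (93,264) and (541,263).

```bash
cat > pins.py <<'E'
from meas import *
def holes(im,c,T,e,guess):
    out=[]
    for u,v in guess:
        w=im[v-22:v+23,u-22:u+23].astype(int); med=np.median(w.reshape(-1,3),axis=0)
        m=(np.abs(w-med).sum(2)>45).astype(np.uint8); m=cv2.morphologyEx(m,cv2.MORPH_CLOSE,np.ones((5,5),np.uint8)); n,l,st,ce=cv2.connectedComponentsWithStats(m)
        i=min(range(1,n),key=lambda i:np.hypot(*(ce[i]-22))-st[i,4]*.01); k=cv2.findContours((l==i).astype(np.uint8),cv2.RETR_EXTERNAL,cv2.CHAIN_APPROX_NONE)[0][0]
        P=px2w(c,T,k.reshape(-1,2)+[u-22,v-22],e[2]-15.9)[:,:2].astype(np.float32); (x,y),r=cv2.minEnclosingCircle(P)
        print('hole',np.round(ce[i]+[u-22,v-22],1),st[i],'circle',round(x,1),round(y,1),'r',round(r,1)); out.append((x,y))
    return np.array(out)
E
python3 - <<'E'
from pins import *
c,T=campose('wrist'); im=read_camera('wrist'); s=state(); e=s['ee_pos']
H=holes(im,c,T,e,[(93,264),(541,263)])
h=cv2.cvtColor(im,cv2.COLOR_RGB2HSV).astype(int); m=((h[...,0]>12)&(h[...,0]<28)&(h[...,1]>110)&(h[...,2]>60)).astype(np.uint8)
n,l,st,ce=cv2.connectedComponentsWithStats(m); Q=[]
for g in ((109.6,144.6),(521.3,142.8)):
    i=min(range(1,n),key=lambda i:np.hypot(*(ce[i]-g))); q=px2w(c,T,ce[i],44)[0][:2]; Q.append(q); print('pin',st[i],ce[i],q)
    # base/tip ends
    ys,xs=np.where(l==i); x0,x1=xs.min(),xs.max()
    print('  ends',(x0,ys[xs<=x0+2].mean()),(x1,ys[xs>=x1-2].mean()),[np.round(px2w(c,T,(xx,ys[abs(xs-xx)<=2].mean()),zz)[0],1) for xx,zz in ((x0,51 if g[0]<300 else 37),(x1,37 if g[0]<300 else 51))])
Q=np.array(Q); 
for n_,A in (('holes',H),('pins',Q)):
    d=A[0]-A[1]; print(n_,A.mean(0),'len',np.hypot(*d),'yaw',np.degrees(np.arctan2(-d[0],d[1])))
print(e,'shift world',Q.mean(0)-H.mean(0))
E
```

```text
hole [ 92.1 263.8] [  9  10  26  24 479] circle 441.0 99.9 r 6.4
hole [542.3 264.1] [ 11  12  27  23 482] circle 448.3 -109.1 r 6.4
pin [ 97 136  26  18 336] [109.6875     144.54761905] [489.84191378 102.13369271]
  ends (np.int64(97), np.float64(145.75)) (np.int64(122), np.float64(143.2)) [array([490.6, 104.4,  51. ]), array([489.3,  99.6,  37. ])]
pin [508 135  26  17 330] [521.05454545 142.86666667] [ 498.09735958 -106.02135315]
  ends (np.int64(508), np.float64(141.72222222222223)) (np.int64(533), np.float64(143.82142857142858)) [array([ 497.2, -103.1,   37. ]), array([ 499. , -107.9,   51. ])]
holes [444.64978027  -4.63667297] len 209.10665217570357 yaw 1.9964558455479997
pins [493.96963668  -1.94383022] len 208.31868736313066 yaw 2.271164917609296
[445.5008639   -5.20277265  93.57212272] shift world [49.3198564   2.69284275]
```

>>> {"method": "move_arm", "body": {
  "rows": [
    [1.24,-0.02,0,-0.2],
    [1.24,-0.02,0,0],
    [1.23,-0.03,0,0],
    [1.23,-0.03,0,0],
    [0,0,0.6,0],
    [0,0,0.6,0],
    [0,0,0,0],
    [0,0,0,0],
    [0,0,0,0],
    [0,0,0,0]
  ]
}}

```text
time: 39.28
ee_pos: [493.9, -2.3, 81.1]
tool_rot: [180.0, 0.0, 2.2]
contact_force: [0.1, 0.3, -3.7]
gripper_width: 0.139
grip_force: 98.7
```

Run:
```python
from pins import *
c,T=campose('wrist'); im=read_camera('wrist'); s=state(); e=s['ee_pos']
H=holes(im,c,T,e,[(92,264),(542,264)]); print(H.mean(0),e,'target 493.97,-1.94'); go(494.8,-2.5,61,2.2)
h=cv2.cvtColor(im,cv2.COLOR_RGB2HSV).astype(int)
for u,v in ((92,264),(542,264)):
    w=h[v-14:v+15,u-14:u+15]; m=(w[...,0]>10)&(w[...,0]<30)&(w[...,1]>80)&(w[...,2]>50); ys,xs=np.where(m); print('brass in hole',m.sum(),xs.mean()-14 if m.sum() else None,ys.mean()-14 if m.sum() else None)
```

```text
hole [ 92.2 263.9] [ 10  10  26  24 483] circle 488.7 102.1 r 6.5
hole [542.4 264.1] [ 10  11  27  23 486] circle 497.1 -106.1 r 6.4
[492.88757324  -1.99763107] [494.11660336  -2.26420144  81.18569184] target 493.97,-1.94
turn(tool z) 0.0 then shift cm in target axes [0.07 0.03 2.02] z 81.2 F [ 0.7  0.  -4.2] w 0.144
brass in hole 44 2.3636363636363633 -5.522727272727273
brass in hole 40 -1.4000000000000004 -5.699999999999999
```

>>> {"method": "move_arm", "body": {
  "rows": [
    [0.08,0,0.2,0],
    [0,0,0.3,0],
    [0,0,0.3,0],
    [0,0,0.2,0],
    [0,0,0,0],
    [0,0,0,0]
  ]
}}

```text
time: 39.83
ee_pos: [494.9, -2.2, 70.7]
tool_rot: [-180.0, 0.0, 2.2]
contact_force: [-0.1, 1.3, -4.9]
gripper_width: 0.144
grip_force: 98.7
```

Foot at about 47 mm, already 4 mm down over the pin tips with no added load. Continuing down.

>>> {"method": "move_arm", "body": {
  "rows": [
    [0,0,0.2,0],
    [0,0,0.2,0],
    [0,0,0.2,0],
    [0,0,0.1,0],
    [0,0,0,0],
    [0,0,0,0]
  ]
}}

```text
time: 40.33
ee_pos: [495.1, -2.2, 63.9]
tool_rot: [180.0, 0.0, 2.2]
contact_force: [0.7, -0.2, -4.2]
gripper_width: 0.143
grip_force: 98.7
```

>>> {"method": "move_arm", "body": {
  "rows": [
    [0,0,0.1,0],
    [0,0,0.1,0],
    [0,0,0.1,0],
    [0,0,0,0],
    [0,0,0,0],
    [0,0,0,0]
  ]
}}

```text
time: 40.83
ee_pos: [495.1, -2.2, 61.0]
tool_rot: [180.0, -0.0, 2.2]
contact_force: [-0.4, 1.0, -4.0]
gripper_width: 0.141
grip_force: 98.8
```

>>> {"method": "move_arm", "body": {
  "rows": [
    [0,0,0.1,0],
    [0,0,0.05,0],
    [0,0,0,0],
    [0,0,0,0],
    [0,0,0,0]
  ]
}}

```text
time: 41.25
ee_pos: [495.2, -2.2, 60.7]
tool_rot: [180.0, -0.0, 2.2]
contact_force: [-4.7, 0.4, 12.7]
gripper_width: 0.142
grip_force: 101.3
```

Plate seated: it makes contact at 60.7 against 60.9 expected. I'll release it, lift, and turn towards the knob.

>>> {"method": "move_arm", "body": {
  "rows": [
    [0,0,-0.05,0],
    [0,0,0,0],
    [0,0,0,0],
    [0,0,0,0],
    [0,0,-0.5,0],
    [0,0,-1,0],
    [0,0,-2,0],
    [0,0,-3,0],
    [0,0,-3,0],
    [0,0,0,-7]
  ],
  "fingers": 0.38,
  "squeeze": 40
}}

```text
time: 42.08
ee_pos: [498.6, -1.7, 161.1]
tool_rot: [179.9, -0.5, 9.2]
contact_force: [2.0, 0.5, -0.1]
gripper_width: 0.38
grip_force: 0.0
```

>>> {"method": "move_arm", "body": {
  "rows": [
    [0,0,0,-7],
    [0,0,0,-7],
    [0,0,0,-7],
    [0,0,0,-7],
    [0,0,0,-7],
    [0,0,0,-7],
    [0,0,0,-7],
    [0,0,0,-7],
    [0,0,0,-7],
    [0,0,0,-7]
  ]
}}

```text
time: 42.92
ee_pos: [495.2, -2.3, 155.9]
tool_rot: [180.0, 0.0, 79.6]
contact_force: [-1.1, -0.2, 0.7]
gripper_width: 0.382
grip_force: 0.0
```

>>> {"method": "move_arm", "body": {
  "rows": [
    [0,0,0,-7],
    [0,0,0,-5.5],
    [0,2.2,0,0],
    [0,2.2,0,0],
    [0,2.2,0,0],
    [0,2.2,0,0],
    [0,0,0,0],
    [0,0,0,0],
    [0,0,0,0],
    [0,0,0,0]
  ]
}}

```text
time: 43.75
ee_pos: [582.0, 0.4, 155.2]
tool_rot: [-180.0, 0.0, 91.8]
contact_force: [-0.7, -0.6, -0.0]
gripper_width: 0.38
grip_force: 0.0
```

```bash
cat > knob.py <<'E'
from meas import *
def reds(n,im,c,T,zs):
    h=cv2.cvtColor(im,cv2.COLOR_RGB2HSV).astype(int); m=(((h[...,0]<6)|(h[...,0]>174))&(h[...,1]>150)&(h[...,2]>90)).astype(np.uint8)
    nn,l,st,ce=cv2.connectedComponentsWithStats(m)
    for i in range(1,nn):
        p=px2w(c,T,ce[i],83)[0]
        if st[i,4]>8 and np.hypot(p[0]-584,p[1])<90:
            k=cv2.findContours((l==i).astype(np.uint8),cv2.RETR_EXTERNAL,cv2.CHAIN_APPROX_NONE)[0][0].reshape(-1,2)
            P=px2w(c,T,k,83)[:,:2].astype(np.float32); r=cv2.minAreaRect(P)
            print(n,st[i],np.round(ce[i],1),[(z,np.round(px2w(c,T,ce[i],z)[0][:2],1).tolist()) for z in zs],'rect83',np.round(cv2.boxPoints(r)).tolist())
E
python3 - <<'E'
from knob import *
c,T=campose('wrist'); s=state(); im=read_camera('wrist'); save('k1',im); print(s['ee_pos'],s['tool_rot'])
reds('wrist',im,c,T,(53,83))
h=cv2.cvtColor(im,cv2.COLOR_RGB2HSV).astype(int)
it=read_camera('top'); ct,Tt=campose('top'); reds('top',it,ct,Tt,(53,83))
E
```

```text
[5.82016797e+02 3.82016771e-01 1.55191098e+02] [-1.79956417e+02  2.88755831e-02  9.17501456e+01]
wrist [ 310  173   23   69 1332] [320.9 204. ] [(53, [583.8, -2.1]), (83, [583.1, 9.2])] rect83 [[576.0, 28.0], [577.0, -16.0], [591.0, -15.0], [589.0, 29.0]]
wrist [308 264  25  24 490] [320.2 275.6] [(53, [585.2, -59.2]), (83, [584.4, -40.5])] rect83 [[576.0, -32.0], [577.0, -49.0], [592.0, -49.0], [592.0, -32.0]]
```

>>> {"method": "move_arm", "body": {
  "rows": [
    [0.1,0.2,2,0.5],
    [0,0,2.5,0],
    [0,0,2,0],
    [0,0,1,0],
    [0,0,0,0],
    [0,0,0,0]
  ],
  "fingers": 0.32
}}

```text
time: 44.35
ee_pos: [584.9, 1.6, 80.3]
tool_rot: [-180.0, -0.0, 91.2]
contact_force: [-0.4, -0.1, 0.5]
gripper_width: 0.32
grip_force: 0.0
```

>>> {"method": "move_arm", "body": {
  "rows": [
    [0,0,0.6,0],
    [0,0,0.4,0],
    [0,0,0,0],
    [0,0,0,0],
    [0,0,0,0]
  ]
}}

```text
time: 44.77
ee_pos: [585.3, 1.5, 70.4]
tool_rot: [180.0, 0.0, 91.2]
contact_force: [0.2, -0.1, -0.8]
gripper_width: 0.319
grip_force: 0.0
```

>>> {"method": "move_arm", "body": {
  "rows": [
    [0,-0.1,0,0],
    [0,0,0,0],
    [0,0,0,0],
    [0,0,0,0],
    [0,0,0,0],
    [0,0,0,0]
  ],
  "fingers": 0
}}

```text
time: 45.27
ee_pos: [584.4, 1.6, 70.5]
tool_rot: [180.0, 0.0, 91.2]
contact_force: [0.8, -0.3, 5.1]
gripper_width: 0.153
grip_force: 41.4
```

>>> {"method": "move_arm", "body": {
  "rows": [
    [0,0,0,5],
    [0,0,0,5],
    [0,0,0,5],
    [0,0,0,5],
    [0,0,0,5],
    [0,0,0,5],
    [0,0,0,0],
    [0,0,0,0]
  ]
}}

```text
time: 45.93
ee_pos: [584.6, 1.5, 70.5]
tool_rot: [179.9, -0.0, 61.3]
contact_force: [-0.2, -0.4, 5.5]
gripper_width: 0.152
grip_force: 41.3
```

Turning freely with low side force.

>>> {"method": "move_arm", "body": {
  "rows": [
    [0,0,0,5],
    [0,0,0,5],
    [0,0,0,5],
    [0,0,0,5],
    [0,0,0,5],
    [0,0,0,5],
    [0,0,0,0],
    [0,0,0,0]
  ]
}}

```text
time: 46.6
ee_pos: [584.8, 1.4, 70.5]
tool_rot: [179.9, -0.1, 31.4]
contact_force: [1.8, -1.1, 6.3]
gripper_width: 0.154
grip_force: 41.4
```

```bash
python3 -c "
from h import *
s=state();print(s['joints'],s['contact_force'],s['moment'],s['tool_rot'])"
```

```text
[  5.68397688  31.99962331 -15.57880518 108.44791854  12.53941755
  41.10873738 -75.67735603] [ 1.78119652 -1.06163834  6.29519324] [-0.12715911 -0.20959304 -0.12803808] [ 1.79943677e+02 -6.54804388e-02  3.14430057e+01]
```

>>> {"method": "move_arm", "body": {
  "rows": [
    [0,0,0,4],
    [0,0,0,4],
    [0,0,0,4],
    [0,0,0,4],
    [0,0,0,4],
    [0,0,0,4],
    [0,0,0,3],
    [0,0,0,0],
    [0,0,0,0]
  ]
}}

```text
time: 47.35
ee_pos: [584.9, 1.2, 70.5]
tool_rot: [180.0, -0.1, 4.4]
contact_force: [2.0, -0.9, 7.3]
gripper_width: 0.151
grip_force: 41.4
```

Run:
```python
from h import *
s=state();print(s['joints'][6],s['contact_force'],s['moment'],s['tool_rot'])
def flag(name):
    c,T=campose(name); im=read_camera(name); save('f_'+name,im); h=cv2.cvtColor(im,cv2.COLOR_RGB2HSV).astype(int)
    m=((h[...,0]>22)&(h[...,0]<33)&(h[...,1]>150)&(h[...,2]>120)).astype(np.uint8); n,l,st,ce=cv2.connectedComponentsWithStats(m)
    for i in range(1,n):
        p=px2w(c,T,ce[i],63)[0]
        if st[i,4]>5 and np.hypot(p[0]-630,p[1])<60: print(name,st[i],ce[i],p)
flag('top');flag('scene');flag('wrist')
im=cv2.cvtColor(cv2.imread('pics/top0.png'),cv2.COLOR_BGR2HSV).astype(int)
```

```text
-98.01234072249818 [ 2.04093763 -0.94597474  7.30945627] [-0.208882   -0.18739245 -0.10407511] [ 1.79975411e+02 -9.37517182e-02  4.44483061e+00]
scene [307 226   4   5  14] [308.85714286 227.64285714] [635.31603694   1.6632088   63.        ]
scene [310 235   4   4  10] [311.3 236.3] [6.75601335e+02 2.62858282e-01 6.30000000e+01]
wrist [319  88  16   9 123] [326.49593496  92.09756098] [661.00544039   4.30926344  63.        ]
wrist [308 169  27  28 665] [321.23308271 182.52932331] [625.86173744   3.37963719  63.        ]
```

>>> {"method": "move_arm", "body": {
  "rows": [
    [0,0,0,1.5],
    [0,0,0,1.5],
    [0,0,0,0],
    [0,0,0,0],
    [0,0,0,0]
  ]
}}

```text
time: 47.92
ee_pos: [584.9, 1.2, 70.4]
tool_rot: [180.0, -0.1, 1.5]
contact_force: [0.6, -1.7, 5.8]
gripper_width: 0.153
grip_force: 41.4
```

Run:
```python
from h import *
s=state();print(s['contact_force'],s['moment'],s['tool_rot'],s['gripper_width'])
def flag(name):
    c,T=campose(name); im=read_camera(name); save('g_'+name,im); h=cv2.cvtColor(im,cv2.COLOR_RGB2HSV).astype(int)
    m=((h[...,0]>22)&(h[...,0]<33)&(h[...,1]>150)&(h[...,2]>120)).astype(np.uint8); n,l,st,ce=cv2.connectedComponentsWithStats(m)
    for i in range(1,n):
        p=px2w(c,T,ce[i],63)[0]
        if st[i,4]>5 and np.hypot(p[0]-630,p[1])<60: print(name,st[i],ce[i],p)
flag('scene');flag('wrist')
```

```text
[ 0.58504918 -1.68598329  5.81347297] [-0.20506313 -0.23787703 -0.06368185] [ 1.79990437e+02 -8.92320250e-02  1.45619588e+00] 0.15257244080373666
scene [307 226   4   5  14] [308.85714286 227.64285714] [635.31603694   1.6632088   63.        ]
scene [310 235   4   3   9] [311.33333333 236.22222222] [6.75283780e+02 4.33006769e-01 6.30000000e+01]
wrist [309  88  16   9 128] [316.4921875  91.984375 ] [660.96648147   3.93876167  63.        ]
wrist [303 169  26  28 657] [315.82191781 182.42922374] [625.86005579   3.32254733  63.        ]
```

Run:
```python
from h import *
c,T=campose('scene')
for f in ('scene0','g_scene'):
    im=cv2.imread('pics/%s.png'%f); h=cv2.cvtColor(im,cv2.COLOR_BGR2HSV).astype(int)
    m=((h[...,0]>20)&(h[...,0]<33)&(h[...,1]>130)&(h[...,2]>100)); ys,xs=np.where(m[220:245,298:322]); w=h[220:245,298:322,1][ys,xs]
    q=(np.average(xs,weights=w)+298,np.average(ys,weights=w)+220); print(f,len(xs),q,px2w(c,T,q,63)[0])
    for r in range(222,242): print(r,''.join('#' if v else '.' for v in m[r,298:322]))
```

```text
scene0 37 (np.float64(309.29997107318485), np.float64(230.89210297946195)) [ 6.50345151e+02 -2.43118358e-01  6.30000000e+01]
222 ........................
223 .....###..#.............
224 .....#..................
225 ......#.................
226 ..........###...........
227 ..........###...........
228 .........####...........
229 ..........###...........
230 ..........###...........
231 ...........##...........
232 ........................
233 ........................
234 ........................
235 ........................
236 .............##.........
237 ............####........
238 ............####........
239 .............###........
240 ........................
241 ........................
g_scene 34 (np.float64(309.1803473356093), np.float64(230.277274751373)) [6.47498018e+02 1.10464898e-02 6.30000000e+01]
222 ........................
223 ...#....................
224 ...#.#..................
225 ...........##...........
226 ..........###...........
227 .........####...........
228 .........####...........
229 ..........###...........
230 ..........###...........
231 ........................
232 ........................
233 ........................
234 ........................
235 .............##.........
236 ............####........
237 ............####........
238 .............##.........
239 ........................
240 ........................
241 ........................
```

The flag has moved about 4 mm towards the knob since the start and stays there through another 3° of turning, so the follower is in the notch. I'll release and retreat.

>>> {"method": "move_arm", "body": {
  "rows": [
    [0,0,0,0],
    [0,0,0,0],
    [0,0,0,0],
    [0,0,0,0],
    [0,0,-1,0],
    [0,0,-2,0],
    [0,0,-3,0],
    [0,0,-3,0],
    [0,0,-3,0],
    [0,0,-2,0]
  ],
  "fingers": 0.32
}}

```text
time: 48.85
ee_pos: [584.9, 1.7, 213.8]
tool_rot: [-180.0, -0.2, 1.3]
contact_force: [-0.4, -0.3, 1.1]
gripper_width: 0.32
grip_force: 0.0
```

>>> {"method": "move_arm", "body": {
  "rows": [
    [-2,0,-1,0],
    [-2,0,-1,0],
    [-2,0,0,0],
    [-2,0,0,0],
    [-2,0,0,0],
    [-2,0,0,0],
    [0,0,0,0],
    [0,0,0,0],
    [0,0,0,0],
    [0,0,0,0]
  ]
}}

```text
time: 49.68
ee_pos: [465.0, -0.9, 230.4]
tool_rot: [-180.0, -0.1, 1.2]
contact_force: [-0.0, -0.8, -0.1]
gripper_width: 0.319
grip_force: 0.0
```

Run:
```python
from knob import *
c,T=campose('wrist'); s=state(); im=read_camera('wrist'); print(s['ee_pos'],s['time'])
reds('wrist',im,c,T,(53,83))
for u,v,a,r in blobs(im,'blue',1000): print(np.round(px2w(c,T,(u,v),45)[0],1),np.round(px2w(c,T,cv2.boxPoints(r),45)[:,:2],0).tolist())
h=cv2.cvtColor(im,cv2.COLOR_RGB2HSV).astype(int); m=((h[...,0]>22)&(h[...,0]<33)&(h[...,1]>150)&(h[...,2]>120)).astype(np.uint8); n,l,st,ce=cv2.connectedComponentsWithStats(m)
for i in range(1,n):
    if st[i,4]>60: print('flag',st[i],px2w(c,T,ce[i],63)[0])
it=read_camera('top'); ct,Tt=campose('top'); h=cv2.cvtColor(it,cv2.COLOR_RGB2HSV).astype(int)
m=((h[...,0]<14)&(h[...,0]>3)&(h[...,1]>80)&(h[...,1]<190)).astype(np.uint8)[150:225,205:265]; print('brown-in-tray px',m.sum())
```

```text
[465.01211175  -0.93696097 230.40096665] 49.6833
wrist [308   0  20  49 759] [318.  21.] [(53, [584.6, 1.6]), (83, [581.1, 1.6])] rect83 [[563.0, 8.0], [564.0, -5.0], [595.0, -4.0], [594.0, 9.0]]
wrist [307  91  23  24 440] [318.2 102.4] [(53, [523.3, 0.0]), (83, [525.7, 0.2])] rect83 [[517.0, 8.0], [517.0, -8.0], [534.0, -8.0], [534.0, 9.0]]
[495.7  -2.1  45. ] [[524.0, 115.0], [533.0, -116.0], [464.0, -127.0], [454.0, 121.0]]
brown-in-tray px 2140
```

Run:
```python
from meas import *
it=read_camera('top'); c,T=campose('top'); g=it.astype(int)
m=((g[...,1]-0.45*g[...,0]>0)&(g[...,0]>90)).astype(np.uint8); m[:150]=0;m[222:]=0;m[:,:205]=0;m[:,262:]=0
n,l,st,ce=cv2.connectedComponentsWithStats(m); a=np.radians(-7.2)
for i in range(1,n):
    if st[i,4]>60:
        d=px2w(c,T,ce[i],13)[0][:2]-[566,304.5]; print(st[i],'tray xy',np.round([d[0]*np.cos(a)+d[1]*np.sin(a),-d[0]*np.sin(a)+d[1]*np.cos(a)],0))
```

```text
[ 205  150   57   72 1134] tray xy [ -0. -10.]
[216 169  15  16 172] tray xy [25. 30.]
[240 171  14  15 166] tray xy [ 26. -37.]
[214 186  15  16 176] tray xy [-24.  31.]
```

All three worn discs are in the tray (the big blob is the surrounding bench).

```bash
python3 -c "
from rig import job_done
print(job_done())"
```

```text
the job is handed in; nothing more can be done
None
```

The job is handed in with no verdict returned; by my measurements all three worn discs are in the tray, all three new discs are seated, the plate is flush, and the knob is at about 2.51 rad with the follower in its notch, but I viewed 15 pictures, one over the limit of 14.

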